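# Fit the snap ring on the lathe spindle

### The job

The pulley is back on the lathe spindle; now lock it with the snap ring from the parts tray. Take the snap-ring pliers from the tool block, put their tips in the ring's two eyes and spread it just enough to go over the spindle end, press the pulley gently down against its spring with the ring and let the ring close fully into its groove. Then stand the pliers back in their slot; do not touch the ring with anything but the pliers, and leave the other things where they are.

Things in the scene. Friction and masses are not known exactly. Their poses are not given: they have to be found in the camera images.
- pliers: External snap-ring pliers, 160 mm long, 0.15 kg, upright, tips down, in the tool block. Two black rubber handles on top, a dark pivot housing (14 x 48 x 14 mm in x, y, z), two slim steel jaws below. Origin: the pivot, in the middle of the housing (underside 7 mm below it). z: up along the pliers; y: the line along which handles and tips move.
- pliers_grip (a point): Midway between the handles, 60 mm above the pivot: pinch them here along the pliers' y. The handles are flat pads 22 mm wide in x, from 36 to 92 mm above the pivot, 61 mm apart over their outsides here at rest (67 mm at their tops). They are sprung apart: 13 N on each at rest, 16 N at 30 mm width (25 N with the ring). Pinched, they can slide a few mm in the fingers as they swing.
- pliers_l (a joint): Angle of each lever, rad, 0 at rest. Squeezing the handles SPREADS the tips: each mm off the handles' width opens the tips by about 1.1 mm. Tip distance in mm = 11 + 138 x angle: 18 mm at 0.05 (handle width about 56 mm), 44 mm at 0.24 (about 31 mm). The jaws swing, so the tips rise about 3 mm against the pivot over that range.
- tip_l (a point): End of the tip pin on the +y jaw of the pliers, 70 mm below the pivot. Each tip is a round-ended pin, 4.4 mm in diameter and 4.8 mm long, below a 9 x 9 mm shoulder that stops on top of the ring's eye.
- tip_r (a point): End of the tip pin on the -y jaw of the pliers.
- ring: The snap ring: a dark spring-steel C, 56 mm outside, 45.6 mm inside when relaxed, 5 mm thick, 5 mm wide, 32 g, with two lugs (the eyes), 13 mm across, at its gap, lying flat in the tray's large bay. Origin: on its axis at its underside; z up, x to the gap and the eyes. The outward push of the tips alone holds it on the pliers while it is kept spread.
- eye_l (a point): Centre of the hole in the eye on the ring's +y side, at the ring's top face (5 mm above its underside). The hole goes through and is 6.4 mm across. Relaxed, the two eyes' centres lie 19 mm apart, 31 mm from the ring's axis along x.
- eye_r (a point): The same on the ring's -y side. Spread, the ring passes over the 50 mm spindle from 41 mm between the eyes' centres, comfortably at 43 to 47 mm; its origin then lies 4 to 5 mm off the spindle's axis, away from the eyes. Beyond 55 mm it is overstretched and spoilt.
- ring_l (a joint): How far the +y arm of the ring is sprung open, rad: 0 relaxed, about 0.03 (eyes 21.5 mm apart) closed in the groove, 0.24 with the eyes 40.5 mm apart, 0.28 at 44 mm, 0.40 at 55 mm. It springs closed with 2 N at the eye when relaxed, 8 N at 44 mm.
- ring_r (a joint): The same for the -y arm. Once the ring has closed, hold the tips at the eyes' own distance and they draw out freely; let go further and the pliers' spring pinches the eyes together.
- groove (a point): Point on the spindle's upright axis at the lower edge of the ring groove, 107 mm above the bench. The groove is 6.4 mm high and 46.4 mm in diameter; above it the spindle is 50 mm in diameter for 5 mm, then bevelled to 45 mm over 3 mm up to its end face, 14.4 mm above this point.
- headstock: The lathe's headstock stood on end on the bench, a grey casting 150 x 140 mm with its steel spindle upright. Fixed. Origin: on the spindle's axis at bench height.
- pulley: Three-step aluminium pulley (124, 104, 84 mm) sliding on the spindle, pushed up by a wave spring. At rest its flat top face (84 mm) stands 4 mm above the groove's lower edge, so the ring cannot enter the groove until the pulley is pressed down by 2.6 to 4 mm: it yields at 6 N, takes 10 to 12 N, and stops hard at 4 mm; it must stay down until the ring has closed. Origin: on the axis at its underside, 39 mm below the top face.
- tray: Aluminium parts tray, 125 x 185 x 16 mm, inner floor 4 mm above the bench. Fixed. Origin: under its centre. A divider at y = 40 mm separates the large bay with the ring from a small bay with a bearing and a washer.
- block_seat (a point): Where the pliers' pivot lies when they stand in their slot, 89 mm above the bench. The tool block is wood, 80 x 100 x 82 mm, fixed; the slot in its top is 20 mm (x) by 36 mm (y) and 76 mm deep; the ends of the pivot housing rest on the top face.
- block: The tool block itself; origin under its centre, same axes as the slot. Short needle files stand along its +x edge, up to 114 mm above the bench.
- bearing: Bystander in the tray's small bay: ball bearing, 34 mm across, 11 mm high.
- washer: Bystander in the tray's small bay: washer, 30 mm across, 4 mm high.
- turning: Bystander: turned wooden piece, standing, 150 mm high, 32 mm across.
- driver: Bystander: screwdriver, lying, 170 mm long.
- jar: Bystander: jar of 54 mm diameter, 70 mm high.
- blank: Bystander: wooden blank 45 x 150 x 45 mm.
- adapter: Bystander: black power adapter 55 x 120 x 34 mm.
- caliper: Bystander: caliper, lying flat, 200 mm long.
There are look-alikes about, which are no part of the job. What is shaped like the block but green is not meant.

How it is judged:
By the outcome, as a careful person would: the job done as asked, in the order asked, and still so for the second after the job is handed in, with the robot touching nothing.
It also fails if it takes over 72 s, if anything falls off the work surface, if the arm or the gripper's body presses on something with over 40 N, if the wrist force passes 120 N, or if a joint passes its speed limit or range.

### The arm

A 6-joint arm with a two-finger parallel gripper is mounted at the origin on the work surface. World frame = base frame: x ahead of the robot, y to its left, z up, the work surface at z = 0. Lengths are in m, angles in rad, forces in N, time in s.
With the tool pointing down it reaches from about 0.375 to 0.9 m from the base axis. Payload 3.1 kg.
Tool frame: the origin (TCP) lies at the centre of the arm's flange, where the gripper is bolted on; the fingertips stand tip_reach ahead of it and the grasp point (between the pads) lies 164 mm ahead of it (tip_reach is the distance from the TCP to the fingertips, in m); z points along the fingers, y is the direction in which the jaws open and shut (so a half turn about z gives the same grasp; the last joint's range is limited). The gripper opens to 87 mm and grips with 3 to 60 N. Pads are 19 mm wide; open, the fingers measure 117 mm over their backs; the gripper's body (75 mm by 190 mm) begins 51 mm behind the grasp point.
Start: joints at [1.085, 0.527, 1.433, -0, 1.181, -0.178], TCP at [0.189, 0.596, 0.405] pointing down, gripper open.
Joint ranges: [-3.08, 3.08], [-0.75, 2.2], [0.22, 2.44], [-1.43, 4.57], [0, 2.65], [-2.85, 2.85]. Speed limits (rad/s): [2.79, 2.79, 3.14, 3.14, 3.14, 3.14].

### API

Orientations are given as a unit quaternion [x, y, z, w].
In Python, from rig import get_obs, camera, hand_in, tip_reach gives the robot as it stands. The module is installed in compiled form; this text tells all that it offers.
- The arm moves only by the tool servo_tool, never from a script. Its argument "steps" is one flat list of numbers, 5 for each row, row after row: the finger opening in m, from 0 to 0.087, then the shift along the tool's x, y, z in m, then the turn about the tool's z in rad. A call has 1 to 12 rows; each row is the pose to reach, as a shift and turn from the pose commanded when the call began, along the tool's axes at that moment; what a row does not reach only later rows make up. A row lasts 1/8 s, in which the tool goes at most 62.5 mm and 10.7 degrees, less where a joint would pass 70% of its speed; a pose out of reach is approached as far as the arm can. A call with a gripper value outside its range is refused whole. The fingers move at their own pace and stop on an object; "force" is the grip in N (left out, the last holds). Time passes only in rows, so rows that repeat a pose let the fingers close. It gives the time, the measured TCP pose, the force and the opening at its end, in the units of the state.
- get_obs(): the state, without advancing time (a new reading comes with each control period).
- camera(name): name is "scene" or "top"; returns a dict with "pixels" (400x640x3 uint8, blue, green, red), "vertical_fov" (degrees; the focal length in pixels is half the picture's height over the tangent of half this angle, whatever the lens; pixels are square), "cx", "cy" (the principal point, pixels), "T" (4x4, takes a point from camera to world coordinates). Camera axes: x right, y up, looking along -z (the intrinsics and any distortion apply to the point x, -y, -z); pixel columns grow to the right and rows downward; lengths in m; the calibration is good to about 2 mm. A picture is of the moment at which its call begins. There is no depth.
- hand_in(): hands the job in, once; it reports no verdict.
The state is a dict: "time": time; "q": joint angles; "joint_velocities": joint speeds; "joint_torque": joint torques, N m; "position": TCP position; "tool_rot": TCP orientation; "ft_force": force on the tool from outside, world axes, zero at the start; "moment": the same for the moment, N m; "grip_width": finger opening in m.
Only numpy, scipy, OpenCV 4.12 (cv2) and the standard library are available. Lean on these libraries where they do the work, as an engineer would, in place of code of your own. Each camera call takes 0.05 s, during which the arm holds its last target.

## Working session

There is one attempt and no reset: what is moved stays moved. The work goes in short steps, Python scripts to look and compute and a tool call to move; the robot and the scene stay as the last step left them, time stands still between calls to the robot, and variables do not carry over. Pictures are saved under pics/ and viewed, and the job is handed in when it is done.

Besides the shell and the picture viewer there is one more tool, called after "Request:" in YAML: its name, and indented under it one key for each argument. servo_tool: Moves the arm, as the interface text tells. Its arguments: {"type":"object","properties":{"steps":{"type":"array"},"force":{"type":"number"}},"required":["steps"]}

```bash
mkdir -p pics; ls; cat > h.py <<'E'
import numpy as np,cv2
from rig import get_obs,camera,tip_reach
def snap(n,f):
    c=camera(n); cv2.imwrite('pics/'+f,c['pixels']); 
    np.savez('pics/'+f[:-4]+'.npz',pix=c['pixels'],T=np.array(c['T']),fov=c['vertical_fov'],cx=c['cx'],cy=c['cy'])
    return c
E
python3 - <<'E'
from h import *
for n in ('scene','top'):
    c=snap(n,n+'0.png'); print({k:v for k,v in c.items() if k!='pixels'})
print(get_obs(),tip_reach)
E
```

```text
pics
{'vertical_fov': 57.353237941840824, 'cx': 322.45067839145685, 'cy': 196.934792289311, 'T': array([[ 0.78925644, -0.43071218,  0.43767716,  1.06043046],
       [ 0.61392856,  0.53851794, -0.57713963, -0.63978777],
       [ 0.01288406,  0.72421367,  0.68945526,  0.89828292],
       [ 0.        ,  0.        ,  0.        ,  1.        ]])}
{'vertical_fov': 54.58173444910516, 'cx': 322.60499820435433, 'cy': 197.11570594647068, 'T': array([[ 0.00237962,  0.98830934, -0.15244339,  0.41220492],
       [-0.99999611,  0.00213048, -0.00179763,  0.03362915],
       [-0.00145184,  0.15244708,  0.98831057,  1.27737835],
       [ 0.        ,  0.        ,  0.        ,  1.        ]])}
{'time': 0.1, 'q': array([ 1.08549609e+00,  5.28349917e-01,  1.43373244e+00, -4.95638339e-06,
        1.18139541e+00, -1.78478519e-01]), 'joint_velocities': array([ 0.00038878, -0.00163946, -0.00216876, -0.00180937, -0.00041139,
        0.00039369]), 'joint_torque': array([ 2.02911592e-04, -4.40987778e+01, -1.77151966e+01,  6.35267026e-02,
        5.33903867e-02, -3.30845376e-05]), 'position': array([0.18858832, 0.59555821, 0.40389674]), 'tool_rot': array([ 1.52808814e-01,  9.88255320e-01, -8.91863284e-04, -3.04945274e-04]), 'ft_force': array([-0.94709822,  0.01980755,  0.47844843]), 'moment': array([-0.04705598, -0.01090545, -0.05285697]), 'grip_width': 0.08715378222015814} 0.1822
```

View pics/scene0.png

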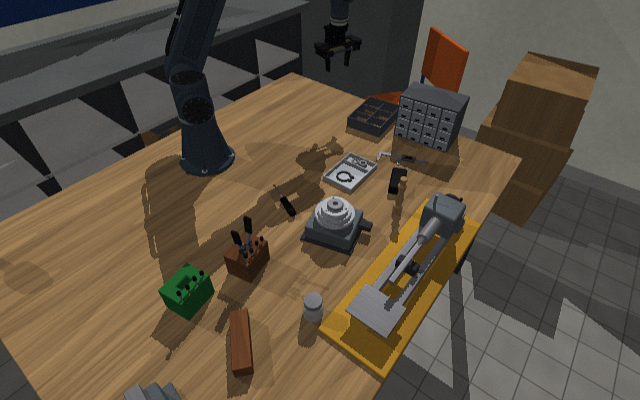

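View pics/top0.png

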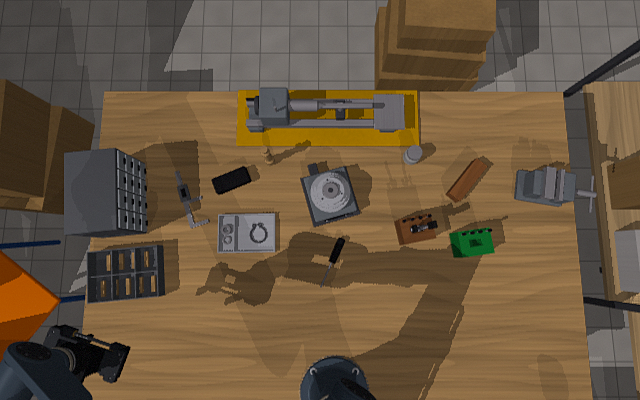

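The block with pliers is at top (417,229), headstock (331,193), tray (248,232), and the ring (259,232). I'll zoom in on these.

```bash
cat >> h.py <<'E'
class Cam:
    def __init__(s,f):
        d=np.load('pics/'+f+'.npz'); s.pix=d['pix'];s.T=d['T'];s.f=200/np.tan(np.radians(float(d['fov']))/2);s.cx=float(d['cx']);s.cy=float(d['cy'])
    def proj(s,P):
        P=np.atleast_2d(P); c=(P-s.T[:3,3])@s.T[:3,:3]
        return np.c_[s.cx+s.f*c[:,0]/-c[:,2], s.cy-s.f*c[:,1]/-c[:,2]]
    def ray(s,uv,z):
        d=s.T[:3,:3]@np.array([(uv[0]-s.cx)/s.f,-(uv[1]-s.cy)/s.f,-1]); o=s.T[:3,3]
        return o+d*(z-o[2])/d[2]
    def crop(s,u0,v0,u1,v1,k,f,img=None):
        im=(s.pix if img is None else img)[v0:v1,u0:u1]; cv2.imwrite('pics/'+f,cv2.resize(im,None,fx=k,fy=k,interpolation=cv2.INTER_CUBIC))
E
python3 - <<'E'
from h import *
a=Cam('top0');
a.crop(390,200,490,265,8,'t_block.png'); a.crop(210,205,285,258,10,'t_tray.png'); a.crop(295,155,370,230,8,'t_head.png')
b=Cam('scene0')
b.crop(215,210,280,285,8,'s_block.png'); b.crop(315,145,390,200,10,'s_tray.png'); b.crop(295,185,380,255,8,'s_head.png')
E
```

```text
(no output)
```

View pics/t_block.png

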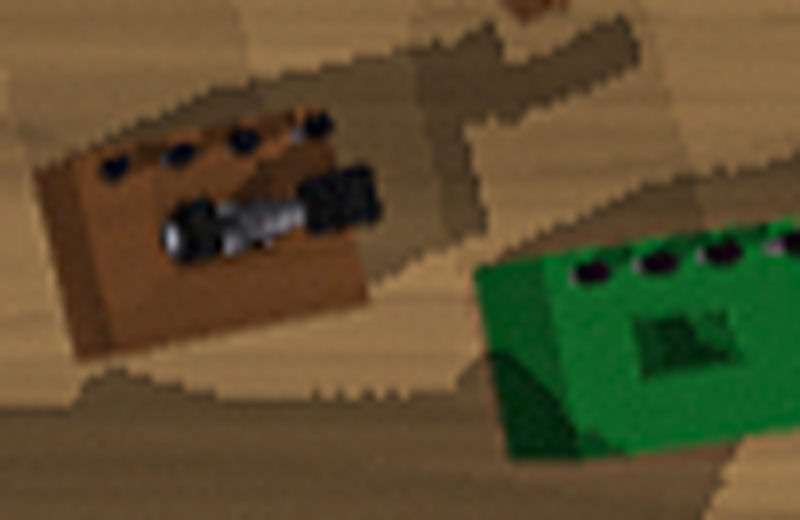

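View pics/s_block.png

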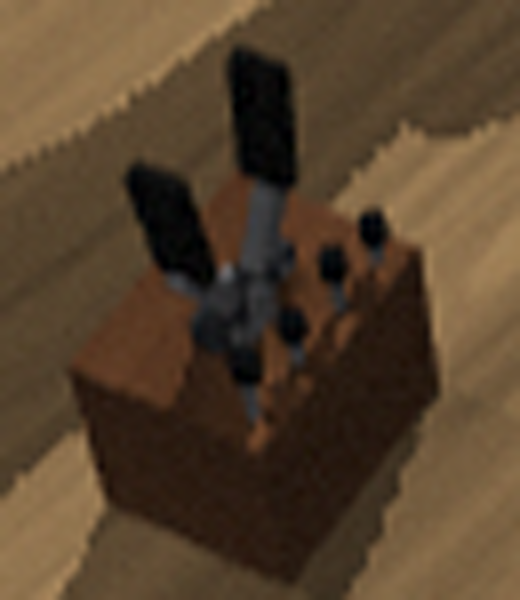

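View pics/t_tray.png

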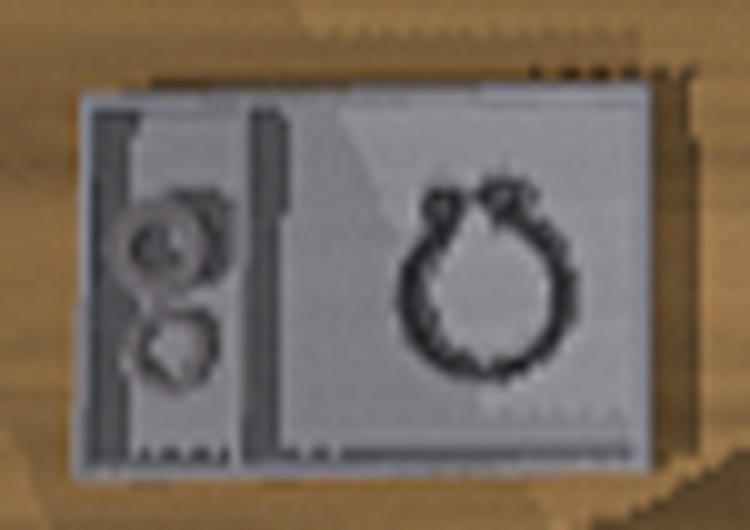

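View pics/s_tray.png

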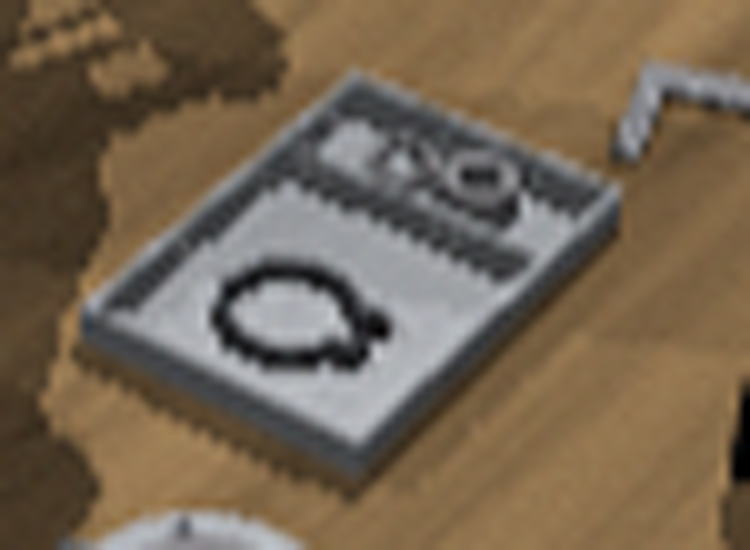

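View pics/t_head.png

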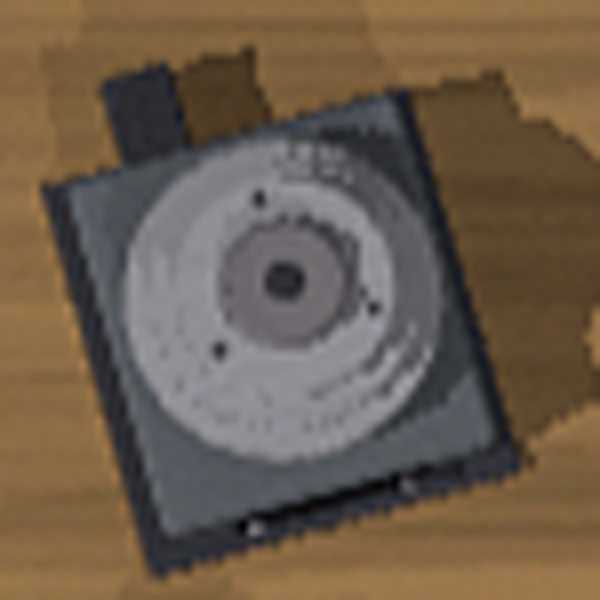

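View pics/s_head.png

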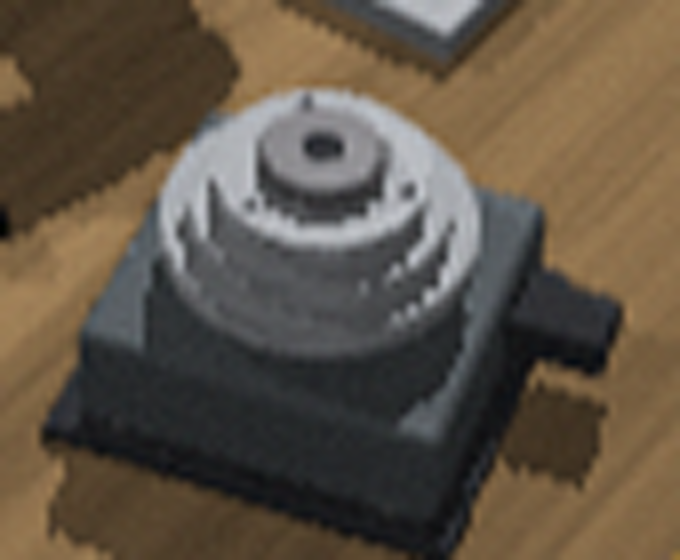

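```bash
cat > fit.py <<'E'
from h import *
from scipy.optimize import minimize
K=8
def mask(cam,polys,box):
    u0,v0,u1,v1=box; m=np.zeros(((v1-v0)*K,(u1-u0)*K),np.uint8)
    for P,val in polys:
        p=(cam.proj(P)-[u0,v0]+0.5)*K-0.5
        cv2.fillPoly(m,[np.round(p*16).astype(np.int32)],int(val),shift=4)
    return cv2.resize(m,(u1-u0,v1-v0),interpolation=cv2.INTER_AREA)/255.
def circ(c,r,z,n=60):
    t=np.linspace(0,2*np.pi,n,endpoint=False); return np.c_[c[0]+r*np.cos(t),c[1]+r*np.sin(t),np.full(n,z)]
def loc(P,x,y,a):
    P=np.array(P,float); c,s=np.cos(a),np.sin(a); return np.c_[x+c*P[:,0]-s*P[:,1],y+s*P[:,0]+c*P[:,1],P[:,2]]
def ringpolys(x,y,a,z0=.004,spr=0.):
    out=[]
    for z in (z0,z0+.0025,z0+.005):
        t=np.linspace(.34,2*np.pi-.34,80)
        o=np.c_[.028*np.cos(t),.028*np.sin(t)]; i=np.c_[.0228*np.cos(t),.0228*np.sin(t)][::-1]
        P=np.r_[o,i]; out.append((loc(np.c_[P,np.full(len(P),z)],x,y,a),255))
        for s in (1,-1):
            out.append((loc(circ((.031,s*.0095),.0065,z),x,y,a),255))
    return out
def fit(cam,polyf,box,p0,step,w=None):
    u0,v0,u1,v1=box; g=cv2.cvtColor(cam.pix,cv2.COLOR_BGR2GRAY)[v0:v1,u0:u1].astype(float)
    yy,xx=np.mgrid[0:v1-v0,0:u1-u0]
    def cost(p):
        m=mask(cam,polyf(*p),box)
        A=np.c_[np.ones(m.size),m.ravel(),xx.ravel()/10,yy.ravel()/10]
        s=np.linalg.lstsq(A,g.ravel(),rcond=None)[0]; return np.mean(np.abs(A@s-g.ravel())**1)
    n=len(p0); sim=np.array([p0]+[np.array(p0)+step[i]*np.eye(n)[i] for i in range(n)])
    r=minimize(cost,p0,method='Nelder-Mead',options=dict(initial_simplex=sim,xatol=1e-5,fatol=1e-4))
    return r.x,r.fun,mask(cam,polyf(*r.x),box)
E
python3 - <<'E'
from fit import *
a,b=Cam('top0'),Cam('scene0')
# ring guess: top crop center (488,285)/10
c0=a.ray((210+48.8-.45,205+28.5-.45),.0065); e=a.ray((210+47,205+20),.009); print(c0,e, b.proj([c0])[0])
ang=np.arctan2(*(e-c0)[[1,0]])
for cam,box in ((a,(246,220,271,246)),(b,(333,168,356,184))):
    best=min((fit(cam,ringpolys,box,[c0[0],c0[1],ang+d],[.004,.004,.15]) for d in (-.2,0,.2)),key=lambda r:r[1])
    print(best[:2])
# spindle hole centroid
for cam,uv in ((a,(295+28.5/1*10/8-0,0)),):pass
print('spindle top', a.ray((295+285.5/8-.5,155+282/8-.5),.1214), b.ray((295+323/8-.5,185+147/8-.5),.1214))
for n,uv in (('t',[(85,160),(325,105),(365,300),(110,345)]),):
    print([a.ray((390+u/8-.5,200+v/8-.5),.082).round(4) for u,v in uv])
print([b.ray((215+u/8-.5,210+v/8-.5),.082).round(4) for u,v in [(425,250),(240,178),(70,372),(275,480)]])
print('tray top',[a.ray((210+u/10-.5,205+v/10-.5),.016).round(4) for u,v in [(78,90),(652,85),(658,470),(75,475)]])
print('tray sc',[b.ray((315+u/10-.5,145+v/10-.5),.016).round(4) for u,v in [(355,70),(622,190),(360,455),(82,310)]])
E
```

```text
[0.48883991 0.24585234 0.0065    ] [0.51497844 0.25058478 0.009     ] [343.99956199 176.39979935]
(array([0.48565497, 0.24646779, 0.16646913]), np.float64(8.201486228315488))
(array([0.48535624, 0.24626582, 0.15417601]), np.float64(16.027607238966446))
spindle top [0.61311292 0.01283995 0.1214    ] [0.61271037 0.01345236 0.1214    ]
[array([ 0.5271, -0.204 ,  0.082 ]), array([ 0.5487, -0.2976,  0.082 ]), array([ 0.4734, -0.3099,  0.082 ]), array([ 0.456 , -0.2116,  0.082 ])]
[array([ 0.5313, -0.1986,  0.082 ]), array([ 0.4546, -0.2162,  0.082 ]), array([ 0.4736, -0.3137,  0.082 ]), array([ 0.5613, -0.3011,  0.082 ])]
tray top [array([0.5518, 0.3804, 0.016 ]), array([0.5538, 0.1926, 0.016 ]), array([0.4291, 0.188 , 0.016 ]), array([0.427 , 0.3759, 0.016 ])]
tray sc [array([0.424 , 0.3778, 0.016 ]), array([0.5493, 0.379 , 0.016 ]), array([0.5566, 0.1898, 0.016 ]), array([0.4299, 0.1909, 0.016 ])]
```

```bash
cat >> fit.py <<'E'
def handpolys(x,y,a,th=.009,base=.089):
    out=[]
    for s in (1,-1):
        o36=.0305-24*.003/32; o92=.0335
        Q=[(sx*.011,s*yy,zz) for sx in(1,-1) for (yy,zz) in ((o36/1,base+.036),(o36-th,base+.036),(o92,base+.092),(o92-th,base+.092))]
        out.append((loc(Q,x,y,a),255))
    return out
def hull(cam,polys):
    r=[]
    for P,v in polys:
        h=cv2.convexHull(cam.proj(P).astype(np.float32),returnPoints=False).ravel(); r.append((P[h],v))
    return r
def blockpolys(x,y,a):
    return [(loc([(.04,.05,.082),(.04,-.05,.082),(-.04,-.05,.082),(-.04,.05,.082)],x,y,a),255)]
E
python3 - <<'E'
from fit import *
a,b=Cam('top0'),Cam('scene0')
p0=[.503,-.2565,.2]
for cam,box in ((a,(408,218,440,233)),(b,(228,214,255,248))):
    for th in (.007,.01):
        r=fit(cam,lambda x,y,t:hull(cam,handpolys(x,y,t,th)),box,p0,[.004,.004,.1]); print('hand',th,r[0],r[1])
    g=cv2.cvtColor(cam.pix,cv2.COLOR_BGR2GRAY)[box[1]:box[3],box[0]:box[2]]
    m=(r[2]*255).astype(np.uint8)
    cv2.imwrite('pics/hf_%s.png'%('a' if cam is a else 'b'),cv2.resize(np.hstack([g,m]),None,fx=10,fy=10,interpolation=0))
def spin(x,y):
    return [(circ((x,y),.042,.111),255),(circ((x,y),.025,.1135),128),(circ((x,y),.025,.1184),128),(circ((x,y),.0225,.1214),128)]
for cam,box in ((a,(320,180,342,200)),(b,(325,196,346,214))):
    for p in ([.6127,.013],):
        r=fit(cam,lambda x,y:spin(x,y)[1:],box,p,[.004,.004]); print('spin',r[0],r[1])
def poly(*s):pass
# ring with holes/dark threshold centroid check: block red channel fit
for cam,box in ((a,(392,212,439,246)),(b,(221,229,272,284))):
    g=cam.pix.astype(float); c2=Cam('top0' if cam is a else 'scene0'); 
    c2.pix=np.repeat(np.clip(128+(g[...,2:3]-g[...,0:1])*2,0,255).astype(np.uint8),3,2)
    r=fit(cam,blockpolys,box,p0,[.004,.004,.1]); print('block',r[0],r[1])
E
```

```text
hand 0.007 [ 0.49974843 -0.25548763  0.22794644] 12.104096538870987
hand 0.01 [ 0.49963563 -0.25589545  0.24767334] 12.461279911642892
hand 0.007 [ 0.49877972 -0.25529805  0.21600685] 10.433769424870126
hand 0.01 [ 0.49667228 -0.25453669  0.14593743] 11.905883748122847
spin [0.61445143 0.01127287] 14.449745374636253
spin [0.61778938 0.00577777] 26.562283048894507
block [ 0.49788059 -0.24037331  0.23338968] 15.377132731598262
block [ 0.54748824 -0.28625627  0.20973473] 18.058530413272983
```

```bash
python3 - <<'E'
import cv2,numpy as np
a=cv2.imread('pics/hf_a.png');b=cv2.imread('pics/hf_b.png')
H=a.shape[0]+b.shape[0];W=max(a.shape[1],b.shape[1]);o=np.zeros((H,W,3),np.uint8);o[:a.shape[0],:a.shape[1]]=a;o[a.shape[0]:,:b.shape[1]]=b;cv2.imwrite('pics/hf.png',o)
E
```

```text
(no output)
```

View pics/hf.png

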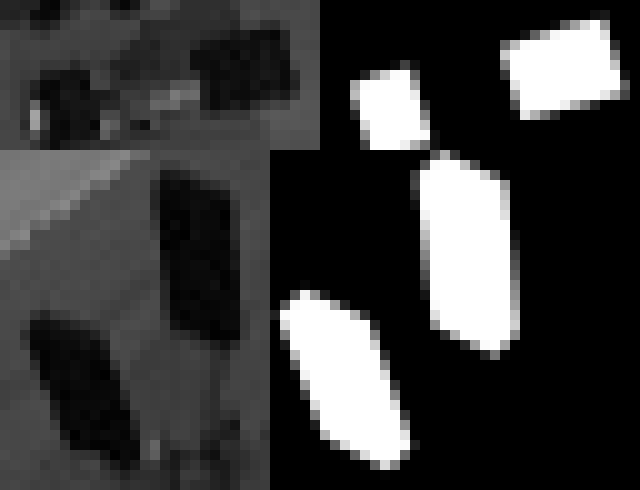

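```bash
cat > plan.py <<'E'
from h import *
from scipy.spatial.transform import Rotation as R
def state(v=True):
    o=get_obs(); Rm=R.from_quat(o['tool_rot']).as_matrix(); p=np.array(o['position']); g=p+Rm[:,2]*.164
    yaw=np.arctan2(-Rm[0,1],Rm[1,1])
    if v: print('t %.2f tcp %s grasp %s yaw %.4f f %s m %s w %.4f'%(o['time'],p.round(4),g.round(4),yaw,np.round(o['ft_force'],2),np.round(o['moment'],2),o['grip_width']))
    return o,Rm,p,g,yaw
def shift(x,y,z,yaw):
    """target grasp point & yaw of tool y axis -> tool-frame shift, turn (TCP)"""
    o,Rm,p,g,yw=state(False)
    # tool down: tcp above grasp
    t=np.array([x,y,z+.164])
    d=(yaw-yw+np.pi)%(2*np.pi)-np.pi
    if d>np.pi/2:d-=np.pi
    if d<-np.pi/2:d+=np.pi
    print((Rm.T@(t-p)).round(4),'turn',round(-d,4)); 
E
python3 - <<'E'
from plan import *
state(); shift(.5,.15,.241,.22); shift(.4995,-.2555,.241,.22)
a,b=Cam('top0'),Cam('scene0')
# hole + ring refinements
for cam,uv,k in ((a,(295+285.5/8-.5,155+282/8-.5),4),(b,(295+323/8-.5,185+147/8-.5),4)):
    u,v=int(round(uv[0])),int(round(uv[1])); g=cv2.cvtColor(cam.pix,cv2.COLOR_BGR2GRAY)[v-k:v+k+1,u-k:u+k+1].astype(float)
    w=np.clip(np.percentile(g,60)-15-g,0,None); yy,xx=np.mgrid[v-k:v+k+1,u-k:u+k+1]; print(cam.ray(((w*xx).sum()/w.sum(),(w*yy).sum()/w.sum()),.1214))
E
```

```text
t 0.10 tcp [0.1886 0.5956 0.4039] grasp [0.1884 0.5953 0.2399] yaw -0.3068 f [-0.95  0.02  0.48] m [-0.05 -0.01 -0.05] w 0.0872
[-0.4314 -0.3307 -0.0006] turn -0.5268
[-0.5534 -0.7174  0.    ] turn -0.5268
[0.61334364 0.01299042 0.1214    ]
[0.61273451 0.01349055 0.1214    ]
```

Request:
servo_tool:
  steps: [0.087,-0.4314,-0.3307,0,-0.18,0.087,-0.4314,-0.3307,0,-0.36,0.087,-0.4314,-0.3307,0,-0.527,0.087,-0.4314,-0.3307,0,-0.527,0.087,-0.4314,-0.3307,0,-0.527,0.087,-0.4314,-0.3307,0,-0.527,0.087,-0.4314,-0.3307,0,-0.527,0.087,-0.4314,-0.3307,0,-0.527,0.087,-0.4314,-0.3307,0,-0.527,0.087,-0.5534,-0.7174,0,-0.527,0.087,-0.5534,-0.7174,0,-0.527,0.087,-0.5534,-0.7174,0,-0.527]
  force: 20

```text
time: 1.6
position: [0.4996, -0.0391, 0.4045]
tool_rot: [-0.11, 0.994, 0.0, -0.0]
ft_force: [0.8, -0.5, 0.6]
grip_width: 0.087
```

```bash
python3 -c "
from plan import *
state(); shift(.4995,-.2555,.241,.22)"
```

```text
t 1.60 tcp [ 0.4996 -0.0391  0.4045] grasp [ 0.4995 -0.0391  0.2405] yaw 0.2204 f [ 0.81 -0.46  0.6 ] m [ 0.1  -0.01  0.04] w 0.0870
[ 0.0474 -0.2111 -0.0006] turn 0.0004
```

Request:
servo_tool:
  steps: [0.087,0.0474,-0.2111,0,0,0.087,0.0474,-0.2111,0,0,0.087,0.0474,-0.2111,0,0,0.087,0.0474,-0.2111,0,0,0.087,0.0474,-0.2111,0,0,0.087,0.0474,-0.2111,0,0]

```text
time: 2.35
position: [0.4994, -0.2527, 0.4043]
tool_rot: [-0.11, 0.994, 0.001, -0.001]
ft_force: [-0.3, -0.6, -0.3]
grip_width: 0.0874
```

```bash
python3 -c "
from plan import *
snap('scene','s1.png');snap('top','t1.png');state(); shift(.4995,-.2555,.241,.22)
Cam('s1').crop(200,150,300,270,5,'s1c.png');Cam('t1').crop(380,190,460,250,8,'t1c.png')"
```

```text
t 2.45 tcp [ 0.4996 -0.2521  0.4046] grasp [ 0.4995 -0.2519  0.2406] yaw 0.2217 f [-0.53  0.03  0.39] m [0.02 0.04 0.  ] w 0.0869
[ 0.0009 -0.0033 -0.0005] turn 0.0017
```

View pics/s1c.png

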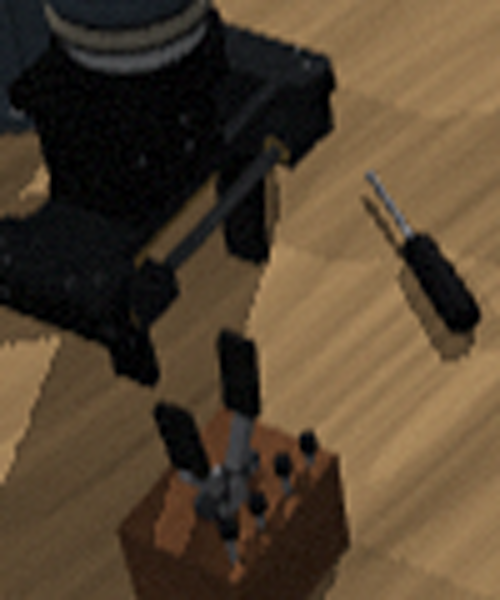

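View pics/t1c.png

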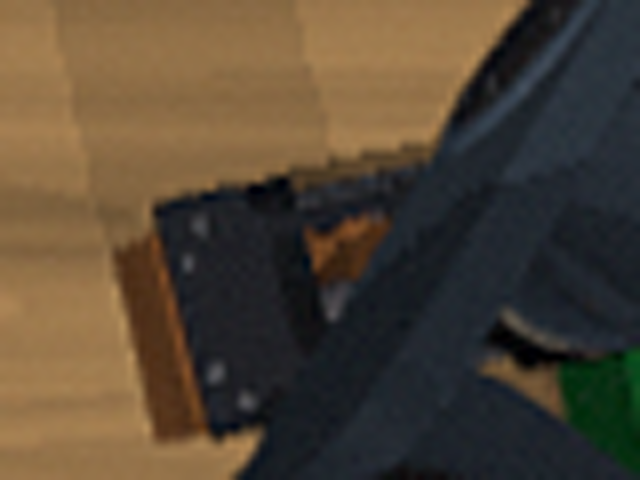

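```bash
python3 -c "
from plan import *
o,Rm,p,g,yw=state()
b=Cam('s1')
for s in (1,-1):
  for x in(.0095,-.0095):
    for y in (.0435,.0585):
      q=b.proj([p+Rm@np.array([x,s*y,.1822])])[0]; print(s,x,y,(q-[200,150]+.5)*5)
"
```

```text
t 2.45 tcp [ 0.4996 -0.2521  0.4046] grasp [ 0.4995 -0.2519  0.2406] yaw 0.2217 f [-0.53  0.03  0.39] m [0.02 0.04 0.  ] w 0.0869
1 0.0095 0.0435 [230.12284385 254.48184582]
1 0.0095 0.0585 [245.95416234 236.87291784]
1 -0.0095 0.0435 [260.55006416 265.50492029]
1 -0.0095 0.0585 [276.16471829 247.68065056]
-1 0.0095 0.0435 [131.52148516 364.15459515]
-1 0.0095 0.0585 [113.25224841 384.47518149]
-1 -0.0095 0.0435 [163.25603169 376.56694344]
-1 -0.0095 0.0585 [145.22104827 397.15404108]
```

Request:
servo_tool:
  steps: [0.087,0.0009,-0.0033,0.03,0,0.087,0.0009,-0.0033,0.06,0,0.087,0.0009,-0.0033,0.08,0,0.087,0.0009,-0.0033,0.0915,0,0.087,0.0009,-0.0033,0.0915,0,0.087,0.0009,-0.0033,0.0915,0]

```text
time: 3.2
position: [0.5, -0.2569, 0.3141]
tool_rot: [-0.11, 0.994, -0.001, 0.001]
ft_force: [0.7, -0.6, 0.8]
grip_width: 0.0874
```

```bash
python3 -c "
from plan import *
snap('scene','s2.png');state(); shift(.4995,-.2555,.149,.22)
Cam('s2').crop(200,150,300,270,5,'s2c.png')"
```

```text
t 3.25 tcp [ 0.4999 -0.257   0.3142] grasp [ 0.5002 -0.2572  0.1502] yaw 0.2205 f [-0.83  0.57  0.49] m [0.03 0.03 0.04] w 0.0872
[0.0001 0.0016 0.0012] turn 0.0005
```

View pics/s2c.png

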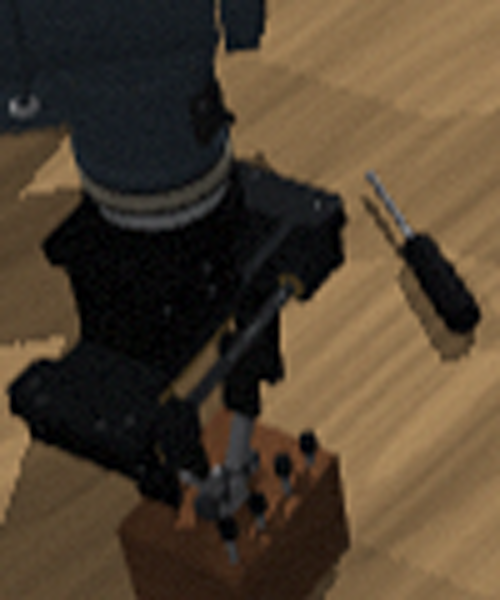

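Request:
servo_tool:
  steps: [0.07,0,0.0016,0.001,0,0.062,0,0.0016,0.001,0,0.057,0,0.0016,0.001,0,0.057,0,0.0016,0.001,0,0.057,0,0.0016,0.001,0,0.057,0,0.0016,0.001,0]
  force: 45

```text
time: 4.0
position: [0.4995, -0.2555, 0.3138]
tool_rot: [-0.11, 0.994, -0.0, 0.001]
ft_force: [-0.9, 1.7, 8.7]
grip_width: 0.0576
```

```bash
python3 -c "
from plan import *
for i in range(4): state();camera('top')
"
```

```text
t 4.00 tcp [ 0.4995 -0.2555  0.3138] grasp [ 0.4998 -0.2556  0.1498] yaw 0.2199 f [-0.86  1.74  8.69] m [0.45 0.2  0.02] w 0.0576
t 4.05 tcp [ 0.4995 -0.2555  0.3139] grasp [ 0.4998 -0.2556  0.1499] yaw 0.2199 f [-0.76  1.89  8.7 ] m [0.38 0.2  0.  ] w 0.0576
t 4.10 tcp [ 0.4995 -0.2555  0.3139] grasp [ 0.4998 -0.2556  0.1499] yaw 0.2199 f [-1.47  0.94  9.97] m [ 0.48  0.24 -0.03] w 0.0572
t 4.15 tcp [ 0.4995 -0.2555  0.3139] grasp [ 0.4998 -0.2556  0.1499] yaw 0.2199 f [-1.01  1.62  8.83] m [0.44 0.21 0.02] w 0.0574
```

Request:
servo_tool:
  steps: [0.057,0,0,-0.015,0,0.057,0,0,-0.035,0,0.057,0,0,-0.06,0,0.057,0,0,-0.085,0,0.057,0,0,-0.11,0,0.057,0,0,-0.12,0,0.057,0,0,-0.12,0]

```text
time: 5.08
position: [0.4992, -0.2554, 0.4327]
tool_rot: [-0.11, 0.994, -0.0, 0.0]
ft_force: [0.2, 0.1, -1.6]
grip_width: 0.0575
```

```bash
python3 -c "
from plan import *
snap('scene','s3.png');state()
Cam('s3').crop(180,130,300,270,4,'s3c.png'); shift(.5161,.2514,.27,.16);shift(.45,.0,.27,.16)"
```

```text
t 5.12 tcp [ 0.499  -0.2553  0.4318] grasp [ 0.4988 -0.2552  0.2678] yaw 0.2202 f [-0.6   0.47 -0.91] m [0.09 0.01 0.04] w 0.0575
[-0.1274  0.4907 -0.0019] turn 0.0602
[-0.008   0.2598 -0.002 ] turn 0.0602
```

View pics/s3c.png

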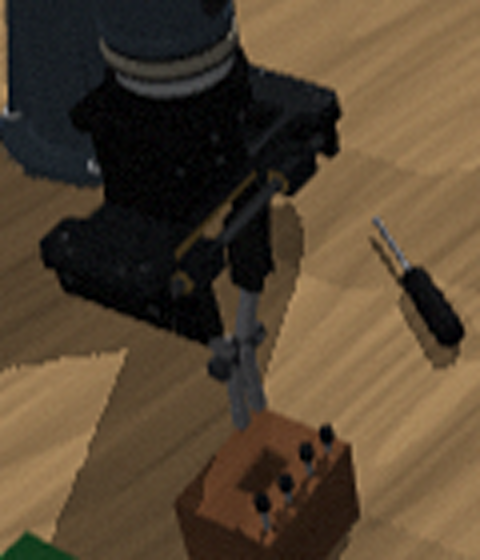

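Request:
servo_tool:
  steps: [0.057,-0.001,0.03,0,0.01,0.057,-0.003,0.075,0,0.02,0.057,-0.004,0.12,0,0.03,0.057,-0.006,0.165,0,0.04,0.057,-0.007,0.21,0,0.05,0.057,-0.011,0.255,0,0.06,0.057,-0.035,0.3,0,0.06,0.057,-0.058,0.345,0,0.06,0.057,-0.082,0.39,0,0.06,0.057,-0.105,0.435,0,0.06,0.057,-0.12,0.475,0,0.06,0.057,-0.1274,0.4907,0,0.06]

```text
time: 6.62
position: [0.516, 0.2533, 0.4307]
tool_rot: [-0.081, 0.997, -0.0, -0.001]
ft_force: [-0.3, -0.6, -1.9]
grip_width: 0.0574
```

Request:
servo_tool:
  steps: [0.055,0,0,0,0,0.055,0,0,0.03,0,0.055,0,0,0.06,0,0.055,0,0,0.08,0,0.055,0,0,0.09,0,0.055,0,0,0.09,0]

```text
time: 7.38
position: [0.5163, 0.2502, 0.3418]
tool_rot: [-0.079, 0.997, -0.0, -0.001]
ft_force: [0.3, -0.7, -1.8]
grip_width: 0.0552
```

```bash
cat > look.py <<'E'
import sys
from plan import *
n=sys.argv[1]
snap('scene','s%s.png'%n);snap('top','t%s.png'%n);state()
E
python3 look.py 4; python3 -c "
from plan import *
Cam('s4').crop(295,80,395,200,5,'s4c.png');Cam('t4').crop(210,190,300,260,8,'t4c.png')
shift(.5161,.2514,.18,.16)"
```

```text
t 7.47 tcp [0.5167 0.2508 0.343 ] grasp [0.5169 0.2508 0.179 ] yaw 0.1596 f [-0.49  0.4  -0.63] m [ 0.07 -0.02 -0.02] w 0.0556
[ 0.0005  0.0007 -0.001 ] turn -0.0004
```

View pics/s4c.png

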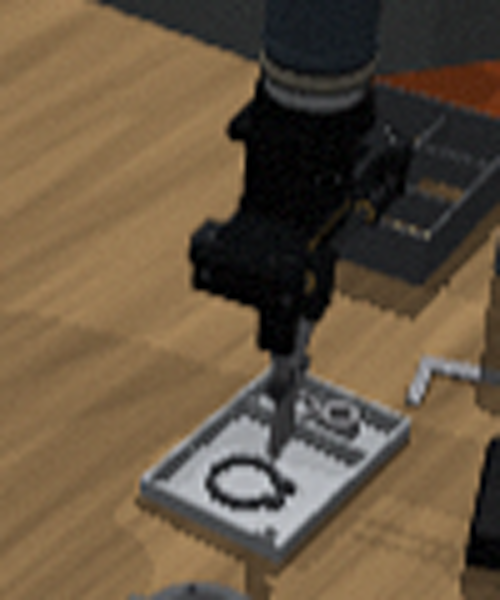

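View pics/t4c.png

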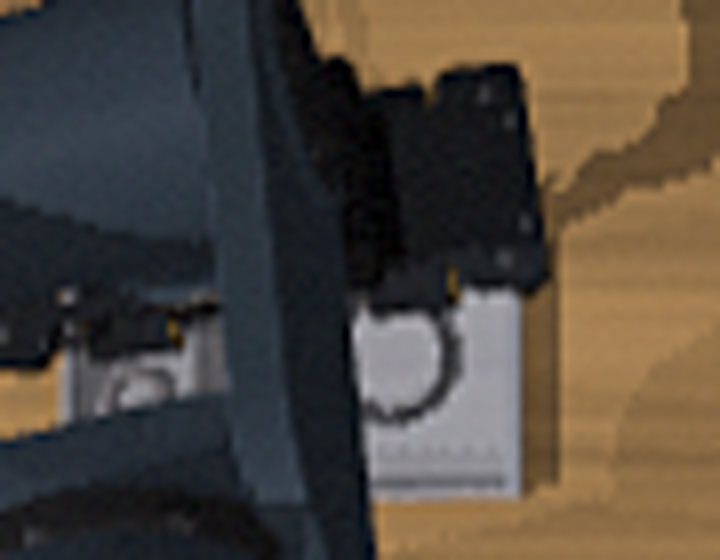

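Request:
servo_tool:
  steps: [0.055,0,0.0005,0.01,0,0.055,0,0.0005,0.02,0,0.055,0,0.0005,0.026,0,0.055,0,0.0005,0.026,0,0.055,0,0.0005,0.026,0]

```text
time: 8.1
position: [0.5164, 0.2518, 0.3163]
tool_rot: [-0.08, 0.997, 0.0, 0.0]
ft_force: [-0.4, -0.3, -1.6]
grip_width: 0.0556
```

```bash
python3 look.py 5; python3 -c "
from plan import *
b=Cam('s5');b.crop(325,145,375,195,12,'s5c.png')
o,Rm,p,g,yw=state()
k=lambda q:((b.proj([q])[0]-[325,145]+.5)*12).round(1)
e=Rm[:,1]
for s in(1,-1): print('tip',k(g+[0,0,-.130]+s*.0095*e),'shoulder',k(g+[0,0,-.1252]+s*.0095*e))
print('pivot', k(g+[0,0,-.06]))
c,s_=np.cos(.16),np.sin(.16)
for s in (1,-1): print('eye',k([.4855+c*.031-s_*s*.0095,.2464+s_*.031+c*s*.0095,.009]))
"
```

```text
t 8.20 tcp [0.5164 0.2518 0.3165] grasp [0.5165 0.2518 0.1525] yaw 0.1603 f [-0.14 -0.63 -1.46] m [0.01 0.01 0.01] w 0.0554
t 8.20 tcp [0.5164 0.2518 0.3165] grasp [0.5165 0.2518 0.1525] yaw 0.1603 f [-0.14 -0.63 -1.46] m [0.01 0.01 0.01] w 0.0554
tip [334.2 352.7] shoulder [335.2 340.8]
tip [307.8 387.3] shoulder [308.8 375.3]
pivot [336.8 190.3]
eye [329.1 386.1]
eye [302.8 420.7]
```

View pics/s5c.png

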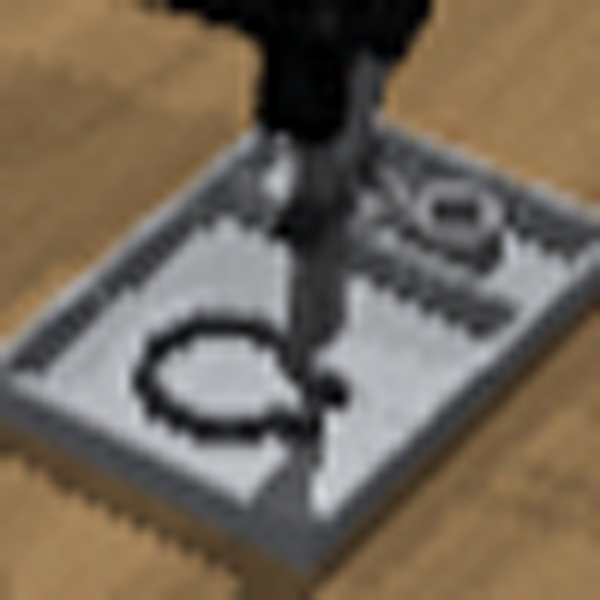

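```bash
python3 -c "
from plan import *
state();shift(.5161,.2513,.1410,.16);print(state()[1].round(3))
b=Cam('s5'); b.crop(338,165,358,185,30,'s5d.png')
b=Cam('s0') if 0 else Cam('scene0'); b.crop(338,165,358,185,30,'s0d.png')
im=np.hstack([cv2.imread('pics/s0d.png'),cv2.imread('pics/s5d.png')]);cv2.imwrite('pics/s05.png',cv2.resize(im,(800,400)))
k=lambda q:((Cam('s5').proj([q])[0]-[338,165]+.5)*20).round(1)
c,s_=np.cos(.16),np.sin(.16)
for s in (1,-1): print('eye',k([.4855+c*.031-s_*s*.0095,.2464+s_*.031+c*s*.0095,.009]))
"
```

```text
t 8.20 tcp [0.5164 0.2518 0.3165] grasp [0.5165 0.2518 0.1525] yaw 0.1603 f [-0.14 -0.63 -1.46] m [0.01 0.01 0.01] w 0.0554
[ 0.0004 -0.0004  0.0115] turn 0.0003
t 8.20 tcp [0.5164 0.2518 0.3165] grasp [0.5165 0.2518 0.1525] yaw 0.1603 f [-0.14 -0.63 -1.46] m [0.01 0.01 0.01] w 0.0554
[[-0.987 -0.16   0.001]
 [-0.16   0.987  0.   ]
 [-0.001  0.    -1.   ]]
eye [288.6 243.5]
eye [244.7 301.2]
```

View pics/s05.png

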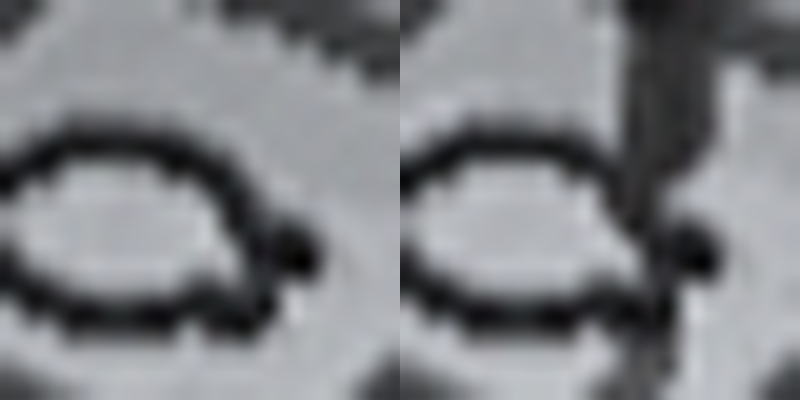

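Request:
servo_tool:
  steps: [0.055,0.0004,-0.0004,0.006,0,0.055,0.0004,-0.0004,0.011,0,0.055,0.0004,-0.0004,0.012,0,0.055,0.0004,-0.0004,0.012,0]

```text
time: 8.7
position: [0.516, 0.2513, 0.304]
tool_rot: [-0.08, 0.997, -0.0, -0.0]
ft_force: [0.4, -0.4, -1.3]
grip_width: 0.0553
```

Request:
servo_tool:
  steps: [0.055,0,0,0.001,0,0.055,0,0,0.001,0]

```text
time: 8.95
position: [0.5161, 0.2513, 0.3035]
tool_rot: [-0.08, 0.997, 0.0, 0.0]
ft_force: [0.2, -0.6, -1.5]
grip_width: 0.0552
```

```bash
python3 look.py 6; python3 -c "
from plan import *
shift(.5161,.2513,.1400,.16)
Cam('s6').crop(335,160,360,190,20,'s6c.png')"
```

```text
t 9.05 tcp [0.516  0.2513 0.3034] grasp [0.5161 0.2513 0.1394] yaw 0.1602 f [-0.25 -0.69 -0.33] m [ 0.04  0.   -0.  ] w 0.0553
[-0.0001  0.     -0.0006] turn 0.0002
```

View pics/s6c.png

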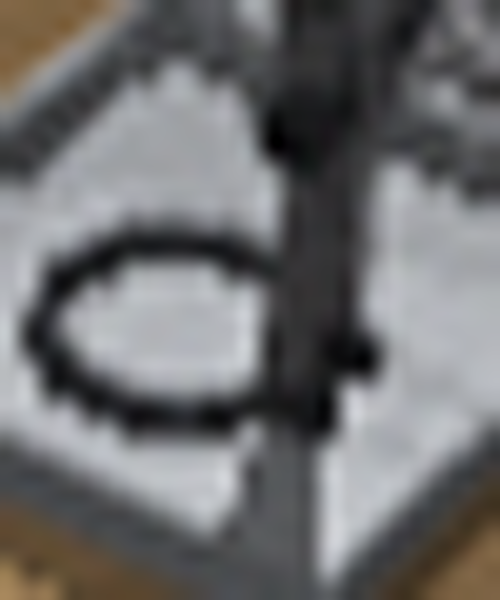

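Request:
servo_tool:
  steps: [0.055,0,0,0.0005,0,0.055,0,0,0.001,0,0.055,0,0,0.001,0]

```text
time: 9.43
position: [0.5163, 0.2514, 0.303]
tool_rot: [-0.08, 0.997, 0.0, 0.001]
ft_force: [-0.4, -0.9, 5.8]
grip_width: 0.0552
```

Request:
servo_tool:
  steps: [0.055,0,0,0.0005,0,0.055,0,0,0.001,0,0.055,0,0,0.001,0]

```text
time: 9.8
position: [0.5167, 0.2515, 0.3027]
tool_rot: [-0.08, 0.997, 0.0, 0.002]
ft_force: [0.3, 1.5, 7.8]
grip_width: 0.0551
```

```bash
python3 look.py 7; python3 -c "
from plan import *
Cam('s7').crop(335,160,360,190,20,'s7c.png')"
```

```text
t 9.90 tcp [0.5167 0.2515 0.3027] grasp [0.5173 0.2516 0.1387] yaw 0.1602 f [0.17 0.49 9.61] m [0.01 0.04 0.01] w 0.0553
```

View pics/s7c.png

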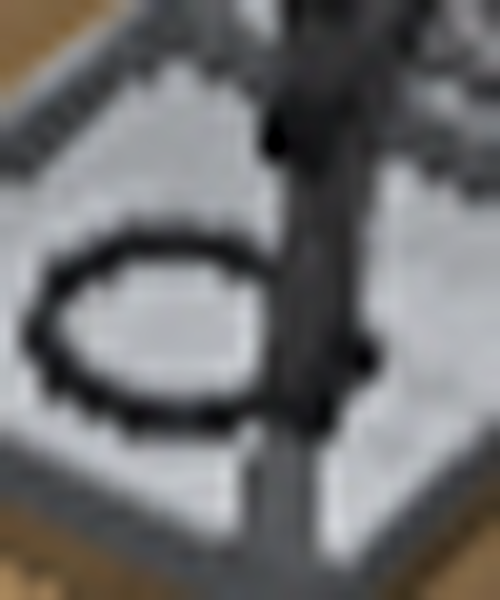

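```bash
python3 -c "
from plan import *
ims=[]
for n in ('s4','s5','s7'):
  b=Cam(n); ims.append(cv2.resize(b.pix[150:190,338:364],None,fx=10,fy=10,interpolation=0))
cv2.imwrite('pics/cmp.png',np.hstack(ims))
b=Cam('s4'); o=np.array([.5169,.2508,.179])
for n,g in (('s4',[.5169,.2508,.179]),('s5',[.5165,.2518,.1525]),('s7',[.517,.2515,.1387])):
  for s in (1,-1):
    e=np.array([-.16,.987,0]); g=np.array(g); print(n,s,[((b.proj([g+[0,0,-dz]+s*d*e])[0]-[338,150]+.5)*10).round(0) for dz,d in ((.131,.0095),(.1262,.0095),(.061,.024))])
"
```

```text
s4 1 [array([152., 192.]), array([153., 182.]), array([184.,  18.])]
s4 -1 [array([130., 221.]), array([131., 211.]), array([126.,  89.])]
s5 1 [array([148., 246.]), array([149., 236.]), array([179.,  75.])]
s5 -1 [array([126., 275.]), array([127., 265.]), array([121., 147.])]
s7 1 [array([146., 275.]), array([147., 265.]), array([176., 106.])]
s7 -1 [array([124., 304.]), array([125., 294.]), array([120., 179.])]
```

View pics/cmp.png

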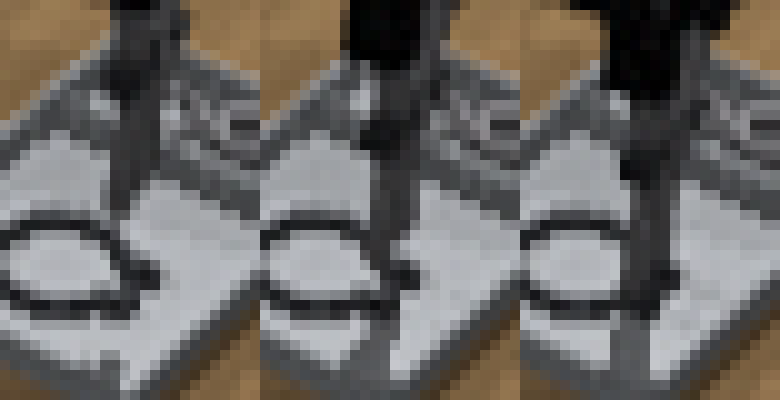

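Request:
servo_tool:
  steps: [0.055,0,0,-0.003,0,0.055,-0.0025,0,-0.003,0,0.055,-0.0025,0,-0.003,0,0.055,-0.0025,0,-0.001,0,0.055,-0.0025,0,0.0,0,0.055,-0.0025,0,0.0,0]

```text
time: 10.65
position: [0.5183, 0.2516, 0.3009]
tool_rot: [-0.08, 0.997, -0.0, -0.0]
ft_force: [0.5, -1.5, -1.9]
grip_width: 0.0552
```

```bash
python3 look.py 8; python3 -c "
from plan import *
Cam('s8').crop(338,150,364,190,15,'s8c.png')"
```

```text
t 10.75 tcp [0.5184 0.2516 0.3011] grasp [0.5183 0.2516 0.1371] yaw 0.1603 f [-0.43  0.57 -1.53] m [0.06 0.04 0.  ] w 0.0552
```

View pics/s8c.png

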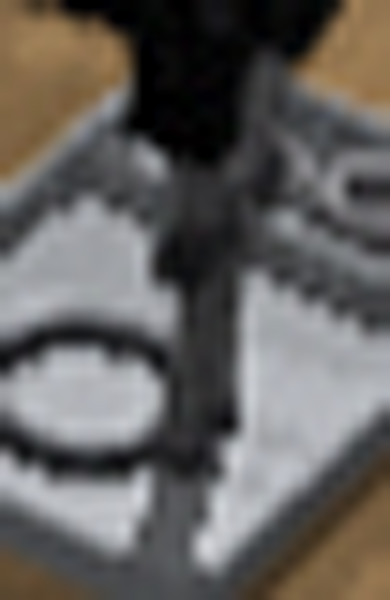

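Request:
servo_tool:
  steps: [0.055,0,0,0.0005,0,0.055,0,0,0.001,0,0.055,0,0,0.0015,0,0.055,0,0,0.0015,0]

```text
time: 11.25
position: [0.5184, 0.2517, 0.2997]
tool_rot: [-0.08, 0.997, -0.0, -0.0]
ft_force: [-0.3, 0.4, -2.0]
grip_width: 0.0549
```

Request:
servo_tool:
  steps: [0.054,0,0,0.0005,0,0.053,0,0,0.0005,0,0.052,0,0,0.0005,0,0.051,0,0,0.0005,0,0.05,0,0,0.0005,0,0.05,0,0,0.0005,0]

```text
time: 12.0
position: [0.5185, 0.2517, 0.2994]
tool_rot: [-0.08, 0.997, 0.0, 0.0]
ft_force: [-0.6, 0.4, 1.2]
grip_width: 0.0503
```

```bash
python3 look.py 9; python3 -c "
from plan import *
Cam('s9').crop(330,155,360,190,15,'s9c.png')"
```

```text
t 12.10 tcp [0.5185 0.2517 0.2994] grasp [0.5186 0.2517 0.1354] yaw 0.1602 f [0.19 1.05 1.43] m [ 0.07  0.02 -0.02] w 0.0506
```

View pics/s9c.png

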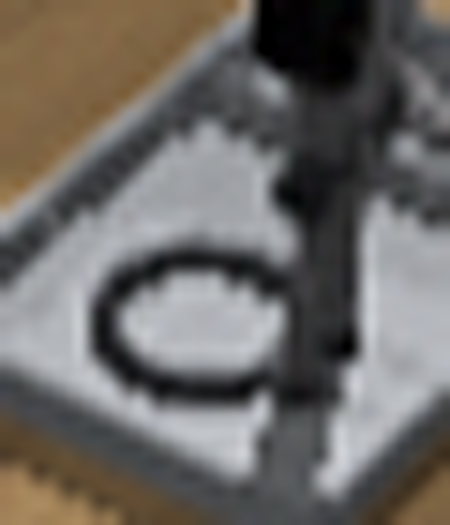

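Request:
servo_tool:
  steps: [0.048,0,0,0.0002,0,0.046,0,0,0.0004,0,0.044,0,0,0.0006,0,0.042,0,0,0.0008,0,0.04,0,0,0.001,0,0.04,0,0,0.001,0]

```text
time: 12.85
position: [0.5194, 0.2512, 0.2999]
tool_rot: [-0.081, 0.997, -0.001, 0.002]
ft_force: [0.4, -3.1, 8.5]
grip_width: 0.041
```

```bash
python3 look.py 10; python3 -c "
from plan import *
Cam('s10').crop(330,155,360,190,15,'s10c.png');Cam('t10').crop(225,210,285,260,12,'t10c.png')"
```

```text
t 12.95 tcp [0.5194 0.2511 0.2999] grasp [0.52   0.2509 0.1359] yaw 0.1612 f [ 0.47 -1.86  9.51] m [-0.7  -0.02 -0.  ] w 0.0406
```

View pics/s10c.png

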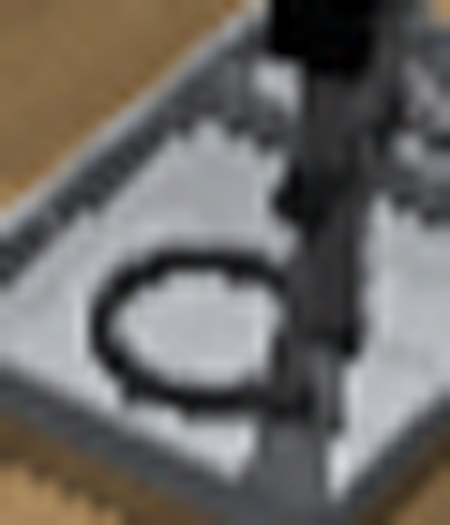

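View pics/t10c.png

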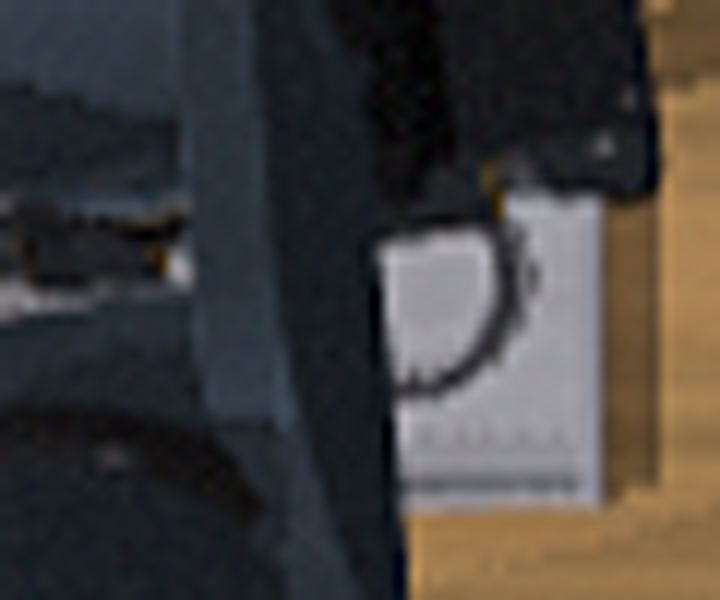

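Request:
servo_tool:
  steps: [0.038,0,0,-0.0005,0,0.036,0,0,-0.0005,0,0.034,0,0,-0.0005,0,0.032,0,0,-0.0005,0,0.031,0,0,-0.0005,0,0.031,0,0,-0.0005,0,0.031,0,0,-0.0005,0]
  force: 55

```text
time: 13.82
position: [0.5193, 0.2516, 0.3002]
tool_rot: [-0.08, 0.997, -0.0, 0.002]
ft_force: [-0.3, -1.1, 8.0]
grip_width: 0.0319
```

```bash
python3 look.py 11; python3 -c "
from plan import *
Cam('s11').crop(330,155,360,190,15,'s11c.png');Cam('t11').crop(225,210,285,260,12,'t11c.png')"
```

```text
t 13.93 tcp [0.5193 0.2517 0.3002] grasp [0.5199 0.2517 0.1362] yaw 0.1606 f [ 0.16 -0.79  8.06] m [-0.11 -0.05 -0.06] w 0.0315
```

View pics/s11c.png

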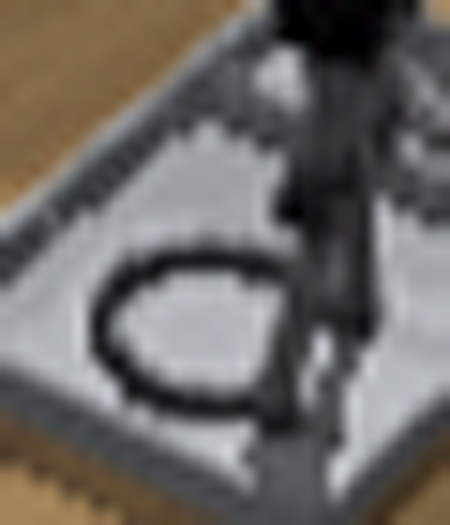

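View pics/t11c.png

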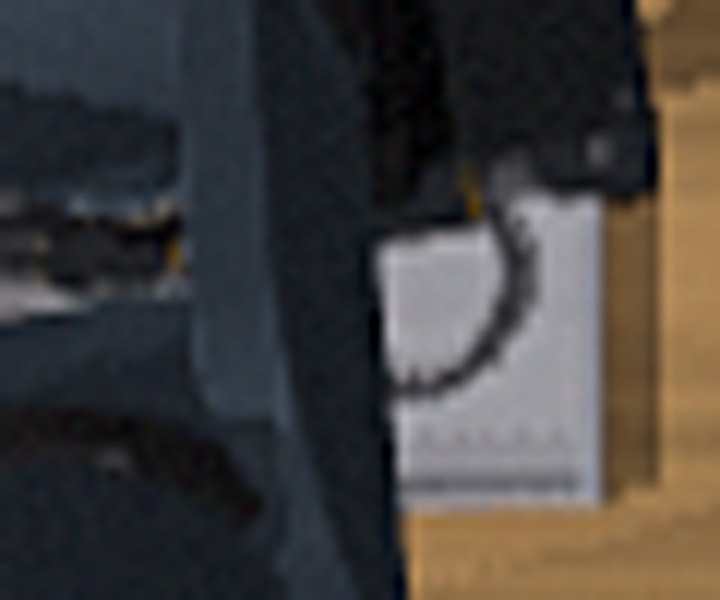

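Request:
servo_tool:
  steps: [0.0305,0,0,-0.001,0,0.0305,0,0,-0.003,0,0.0305,0,0,-0.008,0,0.0305,0,0,-0.018,0,0.0305,0,0,-0.035,0,0.0305,0,0,-0.045,0,0.0305,0,0,-0.05,0,0.0305,0,0,-0.05,0]

```text
time: 14.92
position: [0.5184, 0.2517, 0.3493]
tool_rot: [-0.08, 0.997, 0.0, 0.0]
ft_force: [-0.2, -1.2, -1.5]
grip_width: 0.0309
```

```bash
python3 look.py 12; python3 -c "
from plan import *
Cam('s12').crop(325,135,365,185,12,'s12c.png');Cam('t12').crop(225,210,285,260,12,'t12c.png')"
```

```text
t 15.03 tcp [0.5182 0.2516 0.3485] grasp [0.5181 0.2516 0.1845] yaw 0.1602 f [-0.16  0.7  -2.61] m [ 0.04  0.01 -0.01] w 0.0312
```

View pics/s12c.png

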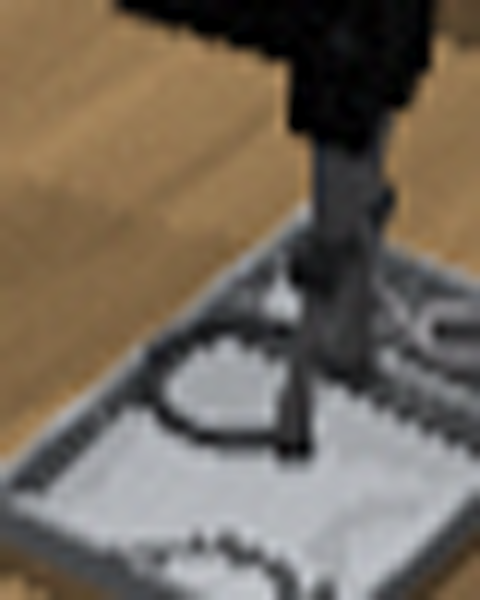

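View pics/t12c.png

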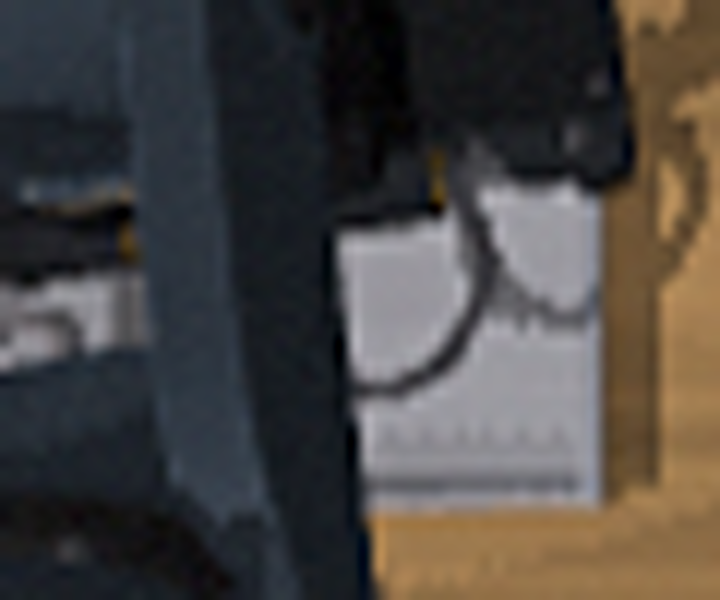

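```bash
python3 -c "
from plan import *
a=Cam('top0');print(a.ray((268,158),.1),a.ray((345,188),.1))
state();shift(.53,.018,.285,.16);shift(.6431,.018,.285,.16)"
```

```text
[0.71702408 0.20656499 0.1       ] [ 0.62240651 -0.03323025  0.1       ]
t 15.03 tcp [0.5182 0.2516 0.3485] grasp [0.5181 0.2516 0.1845] yaw 0.1602 f [-0.16  0.7  -2.61] m [ 0.04  0.01 -0.01] w 0.0312
[ 0.0257 -0.2325 -0.1004] turn 0.0002
[-0.086  -0.2505 -0.1005] turn 0.0002
```

Request:
servo_tool:
  steps: [0.0305,0,0,-0.012,0,0.0305,0,0,-0.035,0,0.0305,0,0,-0.065,0,0.0305,0,0,-0.09,0,0.0305,0.001,-0.015,-0.1,0,0.0305,0.004,-0.04,-0.1005,0,0.0305,0.007,-0.07,-0.1005,0,0.0305,0.011,-0.105,-0.1005,0,0.0305,0.015,-0.14,-0.1005,0,0.0305,0.019,-0.175,-0.1005,0,0.0305,0.022,-0.205,-0.1005,0,0.0305,0.025,-0.225,-0.1005,0]

```text
time: 16.52
position: [0.5292, 0.0233, 0.4487]
tool_rot: [-0.079, 0.997, -0.0, -0.001]
ft_force: [-0.7, 1.0, -1.4]
grip_width: 0.0315
```

```bash
python3 -c "
from plan import *
state();shift(.6431,.018,.285,.16)"
```

```text
t 16.52 tcp [0.5292 0.0233 0.4487] grasp [0.5289 0.0232 0.2847] yaw 0.1585 f [-0.74  1.01 -1.44] m [0.   0.05 0.  ] w 0.0315
[-0.1116 -0.0232 -0.0005] turn -0.0015
```

Request:
servo_tool:
  steps: [0.0305,-0.015,-0.006,0,0,0.0305,-0.04,-0.012,0,0,0.0305,-0.07,-0.018,0,0,0.0305,-0.095,-0.0225,0,0,0.0305,-0.108,-0.023,0,0,0.0305,-0.1116,-0.0232,0,0,0.0305,-0.1116,-0.0232,0.01,0,0.0305,-0.1116,-0.0232,0.016,0,0.0305,-0.1116,-0.0232,0.016,0]

```text
time: 17.65
position: [0.6427, 0.0205, 0.4323]
tool_rot: [-0.08, 0.997, 0.0, -0.001]
ft_force: [-0.6, -0.5, -2.1]
grip_width: 0.0311
```

```bash
python3 look.py 13; python3 -c "
from plan import *
state();shift(.6431,.018,.269,.16)
Cam('s13').crop(295,150,375,230,8,'s13c.png');Cam('t13').crop(295,150,375,225,8,'t13c.png')"
```

```text
t 17.75 tcp [0.6432 0.0205 0.4333] grasp [0.6432 0.0205 0.2693] yaw 0.1602 f [-0.64 -0.25 -1.64] m [ 0.04  0.03 -0.01] w 0.0311
t 17.75 tcp [0.6432 0.0205 0.4333] grasp [0.6432 0.0205 0.2693] yaw 0.1602 f [-0.64 -0.25 -1.64] m [ 0.04  0.03 -0.01] w 0.0311
[ 0.0005 -0.0024  0.0003] turn 0.0002
```

View pics/s13c.png

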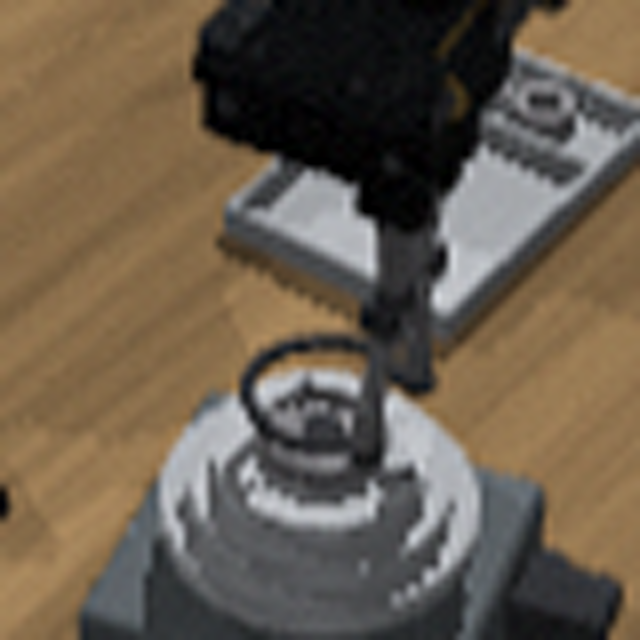

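View pics/t13c.png

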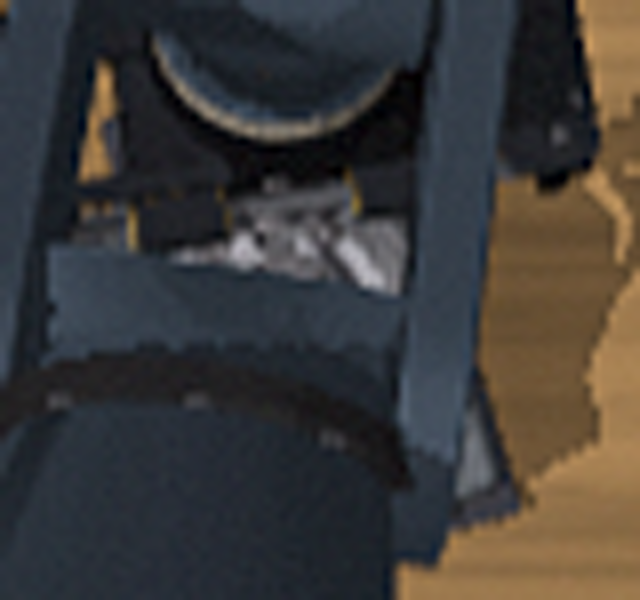

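```bash
cat > rs.py <<'E'
from plan import *
def spread(th):
    out={}
    H=.0254*np.array([np.cos(2*np.pi/3),np.sin(2*np.pi/3)])
    def rot(P,s):
        P=np.array(P,float); h=H*[1,s]; c,q=np.cos(s*th),np.sin(s*th); d=P-h; return h+np.c_[c*d[:,0]-q*d[:,1],q*d[:,0]+c*d[:,1]]
    for r,n in ((.0228,'in'),(.028,'out')):
        t=np.linspace(.34,2*np.pi/3,30); A=np.c_[r*np.cos(t),r*np.sin(t)]
        t2=np.linspace(2*np.pi/3,4*np.pi/3,30); B=np.c_[r*np.cos(t2),r*np.sin(t2)]
        out[n]=np.r_[rot(A,1),B,rot(A*[1,-1],-1)[::-1]]
    for s in (1,-1):
        t=np.linspace(0,2*np.pi,30); out['eye%d'%s]=rot(np.c_[.031+.0065*np.cos(t),s*.0095+.0065*np.sin(t)],s)
    out['eyec']=np.array([rot([[.031,s*.0095]],s)[0] for s in (1,-1)])
    return out
def place(P,x,y,a,z):
    c,s=np.cos(a),np.sin(a); return np.c_[x+c*P[:,0]-s*P[:,1],y+s*P[:,0]+c*P[:,1],np.full(len(P),z)]
def overlay(n,x,y,a,z,th,box,k,f,sp=(.613,.0132)):
    cam=Cam(n); u0,v0,u1,v1=box; im=cv2.resize(cam.pix[v0:v1,u0:u1],None,fx=k,fy=k,interpolation=cv2.INTER_CUBIC); raw=im.copy()
    S=spread(th)
    def dr(W,col):
        p=(cam.proj(W)-[u0,v0]+.5)*k; cv2.polylines(im,[np.round(p*8).astype(np.int32)],False,col,1,cv2.LINE_AA,3)
    for key,col in (('in',(0,255,255)),('out',(0,255,0)),('eye1',(255,255,0)),('eye-1',(255,0,255))): dr(place(S[key],x,y,a,z+.005),col)
    t=np.linspace(0,2*np.pi,60)
    dr(np.c_[sp[0]+.0225*np.cos(t),sp[1]+.0225*np.sin(t),np.full(60,.1214)],(0,0,255))
    cv2.imwrite('pics/'+f,np.hstack([raw,im]))
E
python3 -c "
from rs import *
S=spread(.285);print(S['eyec'])
# ring origin from pins: grasp+(-.0022,-.0003) - xeye
g=np.array([.6432,.0205]); e=g+[-.0022,-.0003]; o=e-.0328*np.array([np.cos(.16),np.sin(.16)]); print(o)
overlay('s13',o[0],o[1],.16,.137,.285,(320,188,352,218),12,'s13o.png')
"
```

```text
[[ 0.03275085  0.02229069]
 [ 0.03275085 -0.02229069]]
[0.60861895 0.01497436]
```

View pics/s13o.png

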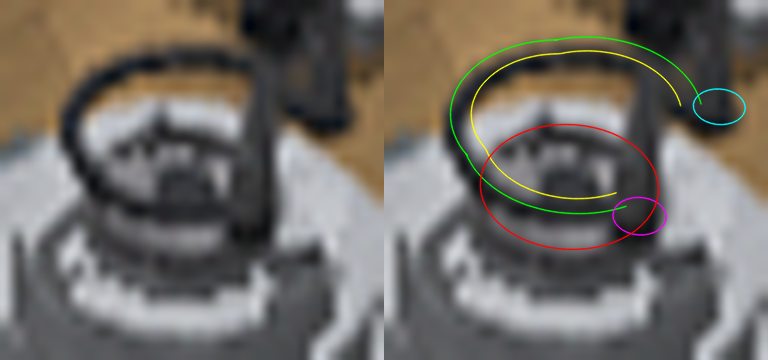

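```bash
python3 -c "
from rs import *
d=-.0328*np.array([np.cos(.16),np.sin(.16)])+[-.0022,-.0003]
o=np.array([.5199,.2517])+d
overlay('s11',o[0],o[1],.16,.004,.28,(332,160,362,190),12,'o11.png')
o=np.array([.5181,.2516])+d
overlay('s12',o[0],o[1],.16,.0523,.285,(332,150,362,180),12,'o12.png')
cv2.imwrite('pics/o1112.png',np.vstack([cv2.imread('pics/o11.png')[:300],cv2.imread('pics/o12.png')[:300]]))
"
```

```text
(no output)
```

View pics/o1112.png

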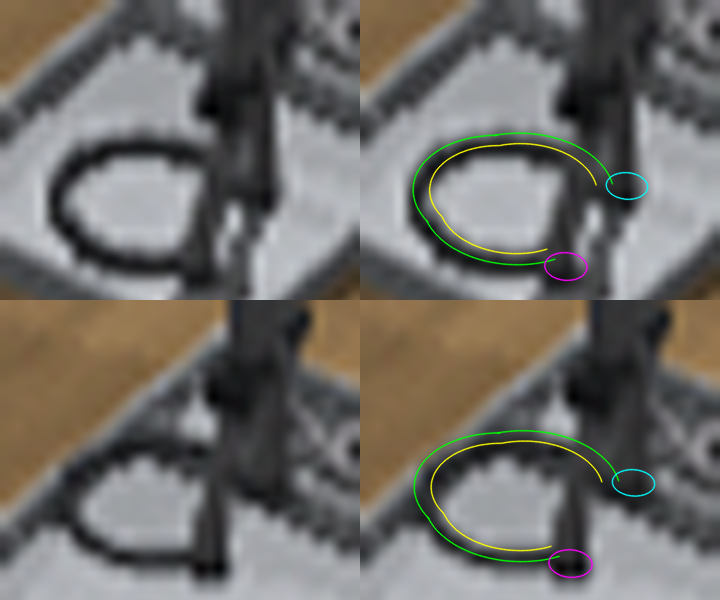

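```bash
cat > rfit.py <<'E'
from rs import *
from fit import mask
from scipy.optimize import minimize
def rp(x,y,a,z,th):
    S=spread(th); out=[]
    for dz in (0,.0025,.005):
        P=np.r_[S['out'],S['in'][::-1]]; out.append((place(P,x,y,a,z+dz),255))
        for s in(1,-1): out.append((place(S['eye%d'%s],x,y,a,z+dz),255))
    return out
def rfit(n,box,p0,a,z,th,bg=None,excl=None,free_a=False):
    cam=Cam(n);u0,v0,u1,v1=box
    g=cv2.cvtColor(cam.pix,cv2.COLOR_BGR2GRAY)[v0:v1,u0:u1].astype(float)
    w=np.ones_like(g)
    if excl is not None:
        for (a0,b0,a1,b1) in excl: w[max(0,b0-v0):max(0,b1-v0),max(0,a0-u0):max(0,a1-u0)]=0
    if bg is not None: B=cv2.cvtColor(Cam(bg).pix,cv2.COLOR_BGR2GRAY)[v0:v1,u0:u1].astype(float)
    else: B=np.full_like(g,np.percentile(g,70))
    def cost(p):
        aa=p[2] if free_a else a
        m=mask(cam,rp(p[0],p[1],aa,z,th),box)
        pred=B*(1-m)+25*m; return (np.minimum(np.abs(pred-g),60)*w).mean()
    best=None
    for dx in (-.003,0,.003):
        for dy in (-.003,0,.003):
            q=[p0[0]+dx,p0[1]+dy]+([a] if free_a else [])
            sim=np.array([q]+[np.array(q)+s*np.eye(len(q))[i] for i,s in enumerate([.002,.002,.05][:len(q)])])
            r=minimize(cost,q,method='Nelder-Mead',options=dict(initial_simplex=sim,xatol=2e-5,fatol=1e-3))
            if best is None or r.fun<best.fun: best=r
    return best.x,best.fun,cost(p0+([a] if free_a else []))
E
python3 - <<'E'
from rfit import *
d=-.0328*np.array([np.cos(.16),np.sin(.16)])
def show(n,box,g,z,th,bg,excl):
    o=np.array(g)+d; r=rfit(n,box,[o[0],o[1]],.16,z,th,bg,excl); dx=r[0]-np.array(g); c,s=np.cos(.16),np.sin(.16)
    print(n,'z',z,'eyes mid minus grasp, ring axes (mm): x %.2f y %.2f'%(1e3*(c*dx[0]+s*dx[1]+.0328),1e3*(-s*dx[0]+c*dx[1])),'cost %.2f'%r[1])
show('s11',(333,168,356,188),(.5199,.2517),.004,.28,None,[(349,150,364,175)])
show('s11',(333,168,347,186),(.5199,.2517),.004,.28,None,None)
for z in (.0523,.05,.048): show('s12',(335,158,349,182),(.5181,.2516),z,.285,None,None)
for z in (.137,.135,.133,.131): show('s13',(323,188,341,207),(.6432,.0205),z,.285,'scene0',None)
E
```

```text
s11 z 0.004 eyes mid minus grasp, ring axes (mm): x -2.95 y -1.88 cost 25.68
s11 z 0.004 eyes mid minus grasp, ring axes (mm): x -2.39 y -2.18 cost 20.65
s12 z 0.0523 eyes mid minus grasp, ring axes (mm): x -1.26 y -1.24 cost 26.05
s12 z 0.05 eyes mid minus grasp, ring axes (mm): x -2.61 y 1.38 cost 25.96
s12 z 0.048 eyes mid minus grasp, ring axes (mm): x -3.57 y 3.71 cost 25.95
s13 z 0.137 eyes mid minus grasp, ring axes (mm): x -1.82 y -2.95 cost 19.94
s13 z 0.135 eyes mid minus grasp, ring axes (mm): x -2.64 y -1.35 cost 19.99
s13 z 0.133 eyes mid minus grasp, ring axes (mm): x -3.63 y 0.58 cost 19.91
s13 z 0.131 eyes mid minus grasp, ring axes (mm): x -4.63 y 2.51 cost 19.93
```

```bash
python3 - <<'E'
from rs import *
for th in (.24,.265,.285,.30,.32):
    S=spread(th); P=np.r_[S['in'],S['eye1'],S['eye-1']]
    best=max((np.hypot(P[:,0]-x,P[:,1]).min(),x) for x in np.linspace(0,.012,121))
    P2=S['in'];b2=max((np.hypot(P2[:,0]-x,P2[:,1]).min(),x) for x in np.linspace(0,.012,121))
    print(th,'eyes',2e3*S['eyec'][0,1],'eyex',1e3*S['eyec'][0,0],best,b2)
state()
E
```

```text
0.24 eyes 40.49159080054431 eyex 32.718049980993314 (np.float64(0.02527693764741015), np.float64(0.0044)) (np.float64(0.02527693764741015), np.float64(0.0044))
0.265 eyes 42.763351228796736 eyex 32.74763426557725 (np.float64(0.025589957569161888), np.float64(0.0049)) (np.float64(0.025589957569161888), np.float64(0.0049))
0.285 eyes 44.58138154780416 eyex 32.750851614062405 (np.float64(0.025861189834425057), np.float64(0.0054)) (np.float64(0.025861189834425057), np.float64(0.0054))
0.3 eyes 45.94478989559052 eyex 32.74133397153508 (np.float64(0.026073251293297215), np.float64(0.0057)) (np.float64(0.026073251293297215), np.float64(0.0057))
0.32 eyes 47.761931953112665 eyex 32.712740314285796 (np.float64(0.026362831151840342), np.float64(0.0061)) (np.float64(0.026362831151840342), np.float64(0.0061))
t 17.75 tcp [0.6432 0.0205 0.4333] grasp [0.6432 0.0205 0.2693] yaw 0.1602 f [-0.64 -0.25 -1.64] m [ 0.04  0.03 -0.01] w 0.0311
```

Request:
servo_tool:
  steps: [0.0295,0.0013,-0.0002,0,0,0.0295,0.0013,-0.0002,0.006,0,0.0295,0.0013,-0.0002,0.011,0,0.0295,0.0013,-0.0002,0.0125,0,0.0295,0.0013,-0.0002,0.0125,0]

```text
time: 18.38
position: [0.6423, 0.0201, 0.4205]
tool_rot: [-0.08, 0.997, 0.0, -0.0]
ft_force: [0.3, 0.3, -1.1]
grip_width: 0.0303
```

```bash
python3 look.py 14; python3 - <<'E'
from rfit import *
o,Rm,p,g,yw=state(False)
x=g[:2]+np.array([(-.0025-.0328)*np.cos(.16)+.0017*np.sin(.16),(-.0025-.0328)*np.sin(.16)-.0017*np.cos(.16)])
overlay('s14',x[0],x[1],.16,.1355-(.4333-p[2]),.295,(320,188,352,218),12,'s14o.png',sp=(.6127,.0135))
d=-.0328*np.array([np.cos(.16),np.sin(.16)])
for z in (.1355-(.4333-p[2]),):
    r=rfit('s14',(323,190,341,210),list(g[:2]+d),.16,z,.295,'scene0',None); dx=r[0]-g[:2]; c,s=np.cos(.16),np.sin(.16); print(z,1e3*(c*dx[0]+s*dx[1]+.0328),1e3*(-s*dx[0]+c*dx[1]),r[1])
    q=np.array([.6127,.0135])-r[0]; print('axis in ring frame',c*q[0]+s*q[1],-s*q[0]+c*q[1])
E
```

```text
t 18.48 tcp [0.6423 0.0201 0.4208] grasp [0.6424 0.0201 0.2568] yaw 0.1602 f [ 0.69 -0.08 -2.57] m [0.   0.02 0.  ] w 0.0306
0.12301945050930957 -1.7703719564759122 -1.3990094146861567 17.533910675381264
axis in ring frame 0.004233656626002571 -0.00034493614881725903
```

View pics/s14o.png

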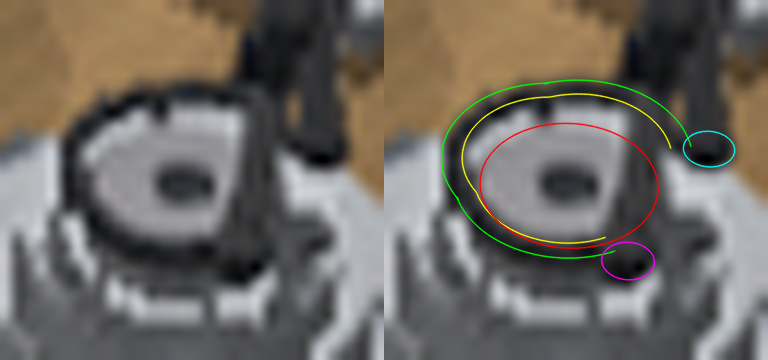

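Request:
servo_tool:
  steps: [0.0295,0.0005,0.0,0.001,0,0.0295,0.0005,0.0,0.003,0,0.0295,0.0005,0.0,0.004,0,0.0295,0.0005,0.0,0.004,0]

```text
time: 18.98
position: [0.6417, 0.02, 0.4166]
tool_rot: [-0.08, 0.997, 0.0, -0.0]
ft_force: [0.1, -0.4, -1.7]
grip_width: 0.0304
```

Request:
servo_tool:
  steps: [0.0295,0,0.0,0.001,0,0.0295,0,0.0,0.002,0,0.0295,0,0.0,0.003,0,0.0295,0,0.0,0.003,0]

```text
time: 19.48
position: [0.6418, 0.0199, 0.4137]
tool_rot: [-0.08, 0.997, -0.0, 0.0]
ft_force: [-0.0, -0.2, -1.0]
grip_width: 0.0304
```

Request:
servo_tool:
  steps: [0.0295,0,0.0,0.001,0,0.0295,0,0.0,0.002,0,0.0295,0,0.0,0.003,0,0.0295,0,0.0,0.003,0]

```text
time: 19.98
position: [0.6418, 0.0199, 0.4106]
tool_rot: [-0.08, 0.997, -0.0, -0.0]
ft_force: [0.4, -1.0, -1.2]
grip_width: 0.0302
```

Request:
servo_tool:
  steps: [0.0295,0,0.0,0.0005,0,0.0295,0,0.0,0.001,0,0.0295,0,0.0,0.0015,0,0.0295,0,0.0,0.0015,0]

```text
time: 20.48
position: [0.6418, 0.02, 0.4092]
tool_rot: [-0.08, 0.997, -0.0, 0.0]
ft_force: [0.5, -0.1, -2.2]
grip_width: 0.0304
```

```bash
python3 look.py 15; python3 - <<'E'
from rfit import *
Cam('s15').crop(318,180,358,220,14,'s15c.png')
E
```

```text
t 20.57 tcp [0.6418 0.02   0.4093] grasp [0.6418 0.02   0.2453] yaw 0.1602 f [ 0.54 -0.78 -1.48] m [-0.11 -0.09 -0.01] w 0.0301
```

View pics/s15c.png

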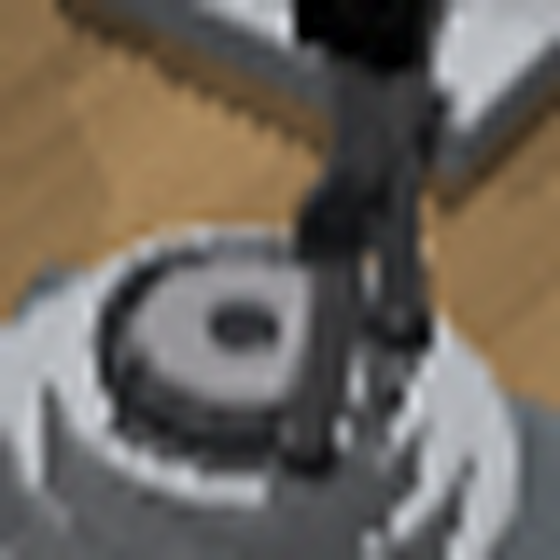

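Request:
servo_tool:
  steps: [0.0295,0,0.0,0.0005,0,0.0295,0,0.0,0.001,0,0.0295,0,0.0,0.001,0]

```text
time: 20.95
position: [0.6418, 0.02, 0.4082]
tool_rot: [-0.08, 0.997, -0.0, -0.0]
ft_force: [0.4, -0.0, -1.9]
grip_width: 0.0305
```

Request:
servo_tool:
  steps: [0.0295,0,0.0,0.0005,0,0.0295,0,0.0,0.001,0,0.0295,0,0.0,0.001,0]

```text
time: 21.32
position: [0.6418, 0.02, 0.4074]
tool_rot: [-0.08, 0.997, -0.0, 0.0]
ft_force: [1.1, -0.0, -0.2]
grip_width: 0.0305
```

Request:
servo_tool:
  steps: [0.0295,0,0.0,0.0005,0,0.0295,0,0.0,0.001,0,0.0295,0,0.0,0.001,0]

```text
time: 21.7
position: [0.642, 0.02, 0.4072]
tool_rot: [-0.08, 0.997, -0.0, 0.001]
ft_force: [0.2, -0.3, 4.0]
grip_width: 0.03
```

Request:
servo_tool:
  steps: [0.0295,0,0.0,0.0005,0,0.0295,0,0.0,0.001,0,0.0295,0,0.0,0.001,0]

```text
time: 22.08
position: [0.642, 0.02, 0.4061]
tool_rot: [-0.08, 0.997, -0.0, 0.001]
ft_force: [0.6, -0.5, 5.8]
grip_width: 0.0303
```

Request:
servo_tool:
  steps: [0.0295,0,0.0,0.0005,0,0.0295,0,0.0,0.001,0,0.0295,0,0.0,0.0015,0,0.0295,0,0.0,0.0015,0]

```text
time: 22.58
position: [0.6421, 0.02, 0.4051]
tool_rot: [-0.08, 0.997, -0.0, 0.001]
ft_force: [-0.6, 0.0, 6.9]
grip_width: 0.0303
```

```bash
python3 look.py 16; python3 - <<'E'
from rfit import *
Cam('s16').crop(318,180,358,220,14,'s16c.png')
E
```

```text
t 22.68 tcp [0.6421 0.02   0.4051] grasp [0.6426 0.02   0.2411] yaw 0.1602 f [ 0.3  -0.03  7.77] m [ 0.03 -0.01  0.04] w 0.0298
```

View pics/s16c.png

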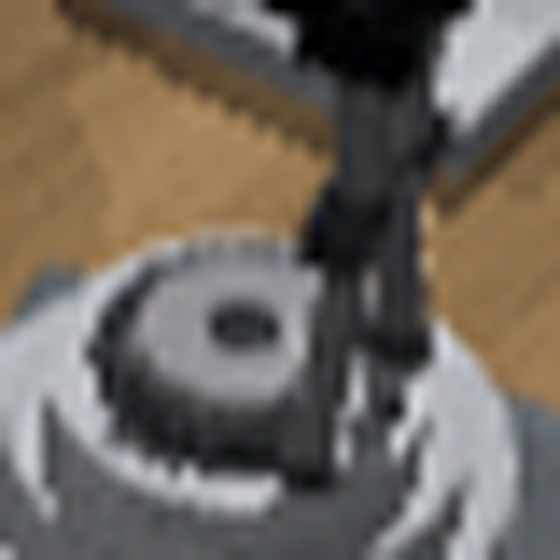

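Request:
servo_tool:
  steps: [0.0295,0,0.0,0.0005,0,0.0295,0,0.0,0.001,0,0.0295,0,0.0,0.001,0]

```text
time: 23.05
position: [0.6422, 0.02, 0.4044]
tool_rot: [-0.08, 0.997, -0.0, 0.002]
ft_force: [0.2, 0.2, 8.7]
grip_width: 0.0303
```

```bash
python3 -c "
from plan import *
state()"
```

```text
t 23.05 tcp [0.6422 0.02   0.4044] grasp [0.6428 0.02   0.2404] yaw 0.1602 f [0.19 0.25 8.66] m [0.09 0.06 0.06] w 0.0303
```

Request:
servo_tool:
  steps: [0.0295,0,0.0,0.0005,0,0.0305,-0.0002,0.0,0.0006,0,0.0315,-0.0003,0.0,0.0007,0,0.0325,-0.0005,0.0,0.0008,0,0.0325,-0.0005,0.0,0.0008,0]

```text
time: 23.68
position: [0.6428, 0.0199, 0.4039]
tool_rot: [-0.08, 0.997, -0.001, 0.002]
ft_force: [0.3, -0.5, 8.8]
grip_width: 0.0331
```

```bash
python3 -c "
from plan import *
state()"
```

```text
t 23.68 tcp [0.6428 0.0199 0.4039] grasp [0.6434 0.0198 0.2399] yaw 0.1603 f [ 0.34 -0.52  8.8 ] m [-0.09 -0.   -0.03] w 0.0331
```

Request:
servo_tool:
  steps: [0.0335,-0.0002,0.0,0.0004,0,0.0345,-0.0003,0.0,0.0006,0,0.0355,-0.0005,0.0,0.0007,0,0.0355,-0.0005,0.0,0.0007,0]

```text
time: 24.18
position: [0.6433, 0.0199, 0.4034]
tool_rot: [-0.08, 0.997, -0.001, 0.002]
ft_force: [-0.1, 0.7, 10.6]
grip_width: 0.036
```

Request:
servo_tool:
  steps: [0.0365,-0.0002,0.0,0.0001,0,0.0375,-0.0003,0.0,0.0003,0,0.0385,-0.0005,0.0,0.0004,0,0.0385,-0.0005,0.0,0.0004,0]

```text
time: 24.68
position: [0.6438, 0.0197, 0.4031]
tool_rot: [-0.08, 0.997, -0.001, 0.002]
ft_force: [-0.6, -1.4, 9.8]
grip_width: 0.0388
```

```bash
python3 look.py 17; python3 - <<'E'
from rfit import *
Cam('s17').crop(318,180,358,220,14,'s17c.png')
E
```

```text
t 24.77 tcp [0.6438 0.0197 0.4031] grasp [0.6445 0.0193 0.2391] yaw 0.1603 f [ 0.61 -1.49  9.84] m [-0.38  0.16 -0.01] w 0.0392
```

View pics/s17c.png

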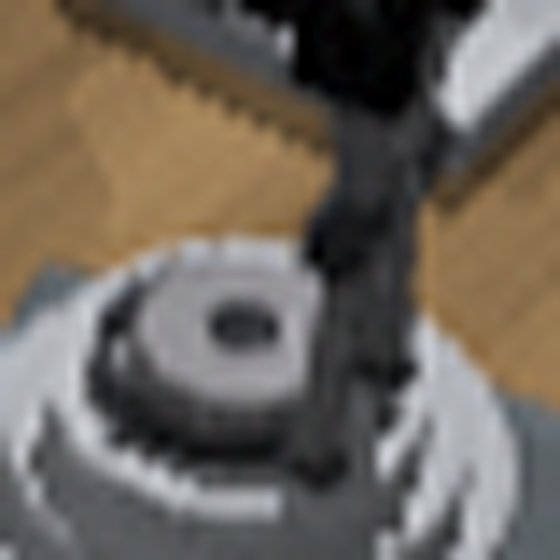

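Request:
servo_tool:
  steps: [0.0395,-0.0002,0.0,0.0001,0,0.0405,-0.0003,0.0,0.0002,0,0.0415,-0.0005,0.0,0.0003,0,0.0425,-0.0007,0.0,0.0004,0,0.0425,-0.0007,0.0,0.0004,0]

```text
time: 25.4
position: [0.6445, 0.02, 0.4028]
tool_rot: [-0.08, 0.997, -0.001, 0.002]
ft_force: [0.2, 0.2, 10.1]
grip_width: 0.0426
```

Request:
servo_tool:
  steps: [0.0435,-0.0002,0.0,0.0001,0,0.0445,-0.0003,0.0,0.0002,0,0.0455,-0.0005,0.0,0.0003,0,0.0465,-0.0006,0.0,0.0003,0,0.0465,-0.0006,0.0,0.0003,0]

```text
time: 26.02
position: [0.645, 0.0201, 0.4024]
tool_rot: [-0.08, 0.997, -0.001, 0.002]
ft_force: [-0.2, -1.2, 10.7]
grip_width: 0.0469
```

```bash
python3 look.py 18; python3 - <<'E'
from rfit import *
Cam('s18').crop(318,180,358,220,14,'s18c.png')
E
```

```text
t 26.12 tcp [0.6449 0.02   0.4025] grasp [0.6455 0.0197 0.2385] yaw 0.1603 f [-0.47 -1.74 10.97] m [-0.27  0.28 -0.02] w 0.0470
```

View pics/s18c.png

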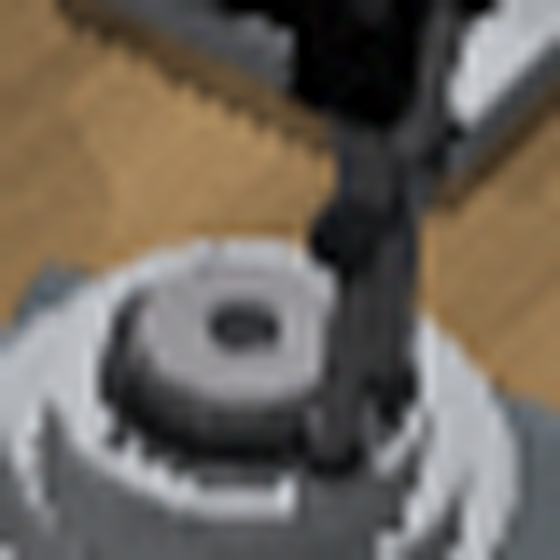

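Request:
servo_tool:
  steps: [0.0475,-0.0002,0.0,0.0001,0,0.0485,-0.0003,0.0,0.0002,0,0.0495,-0.0005,0.0,0.0003,0,0.0505,-0.0006,0.0,0.0003,0,0.0505,-0.0006,0.0,0.0003,0]

```text
time: 26.75
position: [0.6458, 0.0201, 0.402]
tool_rot: [-0.08, 0.997, -0.001, 0.002]
ft_force: [0.3, -0.9, 8.5]
grip_width: 0.0508
```

Request:
servo_tool:
  steps: [0.0512,-0.0001,0.0,0.0,0,0.0519,-0.0002,0.0,0.0,0,0.0525,-0.0003,0.0,0.0,0,0.0525,-0.0003,0.0,0.0,0]

```text
time: 27.25
position: [0.646, 0.0203, 0.4019]
tool_rot: [-0.08, 0.997, -0.001, 0.002]
ft_force: [0.5, -0.7, 8.9]
grip_width: 0.0527
```

```bash
python3 look.py 19; python3 - <<'E'
from rfit import *
Cam('s19').crop(318,180,358,220,14,'s19c.png')
E
```

```text
t 27.35 tcp [0.6461 0.0203 0.4019] grasp [0.6468 0.0201 0.2379] yaw 0.1602 f [ 0.23 -1.65  9.88] m [-0.05 -0.03  0.01] w 0.0526
```

View pics/s19c.png

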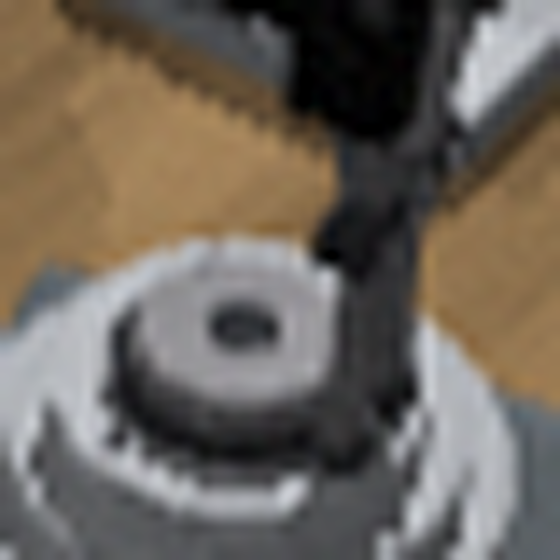

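Request:
servo_tool:
  steps: [0.0525,0,0.0,-0.001,0,0.0525,0,0.0,-0.002,0,0.0525,0,0.0,-0.003,0,0.0525,0,0.0,-0.003,0]

```text
time: 27.85
position: [0.6456, 0.0203, 0.4033]
tool_rot: [-0.08, 0.997, -0.0, 0.001]
ft_force: [1.0, -0.9, 5.0]
grip_width: 0.0525
```

```bash
python3 -c "
from plan import *
state()"
```

```text
t 27.85 tcp [0.6456 0.0203 0.4033] grasp [0.6458 0.0201 0.2393] yaw 0.1603 f [ 0.95 -0.94  5.  ] m [-0.31 -0.16  0.02] w 0.0525
```

Request:
servo_tool:
  steps: [0.0525,0,0.0,-0.0005,0,0.0525,0,0.0,-0.001,0,0.0525,0,0.0,-0.0015,0,0.0525,0,0.0,-0.0015,0]

```text
time: 28.35
position: [0.6452, 0.0205, 0.4035]
tool_rot: [-0.08, 0.997, -0.0, -0.001]
ft_force: [0.6, -2.5, -0.9]
grip_width: 0.0526
```

```bash
python3 look.py 20; python3 - <<'E'
from rfit import *
Cam('s20').crop(318,180,358,220,14,'s20c.png')
E
```

```text
t 28.45 tcp [0.6452 0.0205 0.4036] grasp [0.6449 0.0205 0.2396] yaw 0.1602 f [ 0.92 -2.68 -1.17] m [-0.52 -0.16 -0.03] w 0.0524
```

View pics/s20c.png

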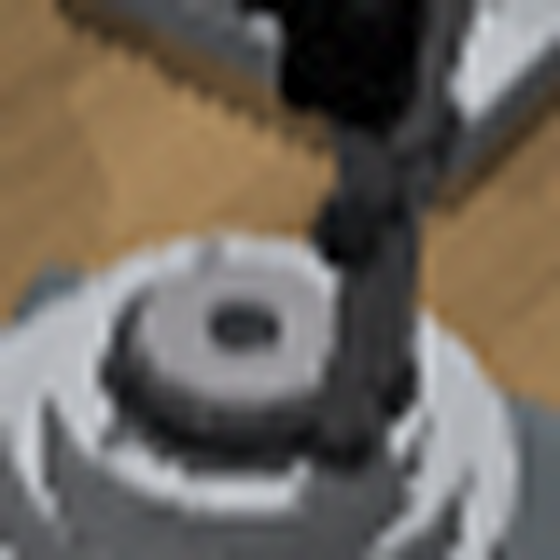

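Request:
servo_tool:
  steps: [0.0525,0,-0.0004,-0.0003,0,0.0525,0,-0.0004,-0.0008,0,0.0525,0,-0.0004,-0.0013,0,0.0525,0,-0.0004,-0.0013,0]

```text
time: 28.95
position: [0.6454, 0.0203, 0.4057]
tool_rot: [-0.08, 0.997, 0.0, -0.0]
ft_force: [0.5, -1.5, -2.2]
grip_width: 0.0533
```

```bash
python3 -c "
from plan import *
state()"
```

```text
t 28.95 tcp [0.6454 0.0203 0.4057] grasp [0.6453 0.0204 0.2417] yaw 0.1602 f [ 0.51 -1.47 -2.16] m [-0.25 -0.12 -0.03] w 0.0533
```

Request:
servo_tool:
  steps: [0.0525,0,0,-0.001,0,0.0525,0,0,-0.002,0,0.0525,0,0,-0.002,0]

```text
time: 29.32
position: [0.6454, 0.0204, 0.4078]
tool_rot: [-0.08, 0.997, 0.0, 0.0]
ft_force: [-0.0, -0.3, -1.5]
grip_width: 0.0526
```

```bash
python3 look.py 21; python3 - <<'E'
from rfit import *
Cam('s21').crop(318,180,358,220,14,'s21c.png')
E
```

```text
t 29.43 tcp [0.6454 0.0203 0.4077] grasp [0.6454 0.0204 0.2437] yaw 0.1602 f [ 0.88  0.51 -1.35] m [-0.01 -0.03 -0.03] w 0.0531
```

View pics/s21c.png

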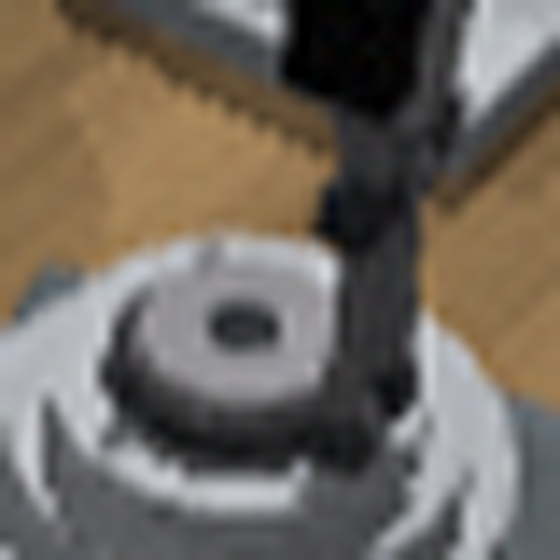

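Drawing out freely. I'll lift clear.

Request:
servo_tool:
  steps: [0.0525,0,0,-0.002,0,0.0525,0,0,-0.006,0,0.0525,0,0,-0.015,0,0.0525,0,0,-0.03,0,0.0525,0,0,-0.04,0,0.0525,0,0,-0.04,0]

```text
time: 30.18
position: [0.6457, 0.0201, 0.4494]
tool_rot: [-0.08, 0.997, -0.0, 0.002]
ft_force: [-0.3, -1.2, -1.3]
grip_width: 0.053
```

```bash
python3 look.py 22; python3 - <<'E'
from rfit import *
Cam('s22').crop(315,165,360,220,11,'s22c.png')
E
```

```text
t 30.27 tcp [0.6453 0.0202 0.4478] grasp [0.6453 0.0202 0.2838] yaw 0.1602 f [ 0.15  0.23 -2.4 ] m [ 0.02 -0.02 -0.04] w 0.0526
```

View pics/s22c.png

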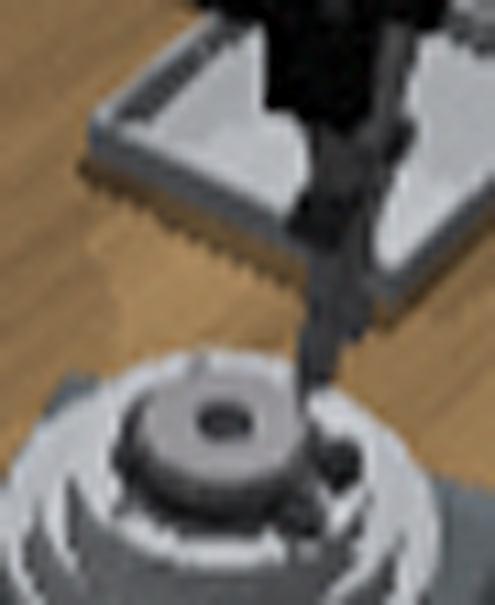

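```bash
python3 -c "
from plan import *
state();shift(.4998,-.2556,.284,.22)"
```

```text
t 30.27 tcp [0.6453 0.0202 0.4478] grasp [0.6453 0.0202 0.2838] yaw 0.1602 f [ 0.15  0.23 -2.4 ] m [ 0.02 -0.02 -0.04] w 0.0526
[ 1.877e-01 -2.490e-01 -2.000e-04] turn -0.0598
```

Request:
servo_tool:
  steps: [0.0525,0.008,-0.01,-0.01,0,0.054,0.025,-0.033,-0.01,-0.01,0.056,0.05,-0.066,-0.01,-0.02,0.057,0.08,-0.106,-0.01,-0.03,0.057,0.11,-0.146,-0.01,-0.04,0.057,0.14,-0.186,-0.01,-0.05,0.057,0.165,-0.22,-0.01,-0.06,0.057,0.182,-0.242,-0.01,-0.06,0.057,0.1877,-0.249,-0.0,-0.06,0.057,0.1877,-0.249,-0.0,-0.06]

```text
time: 31.52
position: [0.4993, -0.2556, 0.4465]
tool_rot: [-0.109, 0.994, 0.001, -0.001]
ft_force: [0.0, 0.5, -1.2]
grip_width: 0.0572
```

```bash
python3 look.py 23; python3 - <<'E'
from rfit import *
Cam('s23').crop(318,180,358,220,14,'s23c.png');Cam('t23').crop(310,170,355,215,14,'t23c.png');Cam('s23').crop(200,160,290,280,5,'s23b.png')
shift(.4998,-.2556,.284,.22)
E
```

```text
t 31.62 tcp [ 0.5001 -0.2548  0.4473] grasp [ 0.5    -0.2546  0.2833] yaw 0.2209 f [ 0.54  1.11 -1.43] m [ 0.09 -0.01 -0.06] w 0.0571
[ 0.0005 -0.0007 -0.0007] turn 0.0009
```

View pics/s23c.png

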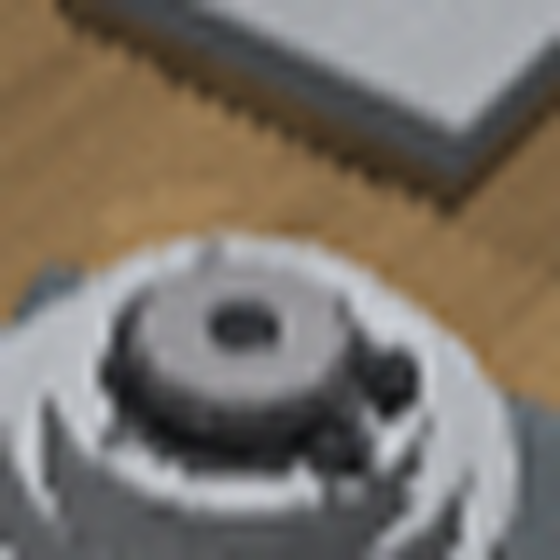

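View pics/t23c.png

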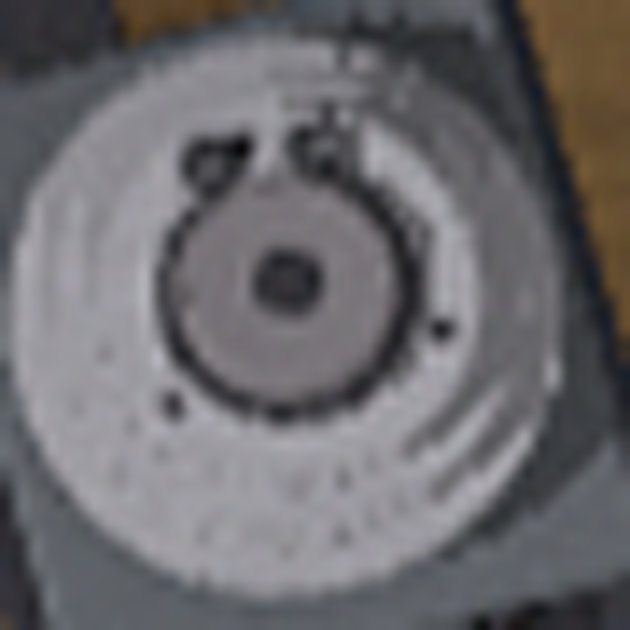

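View pics/s23b.png

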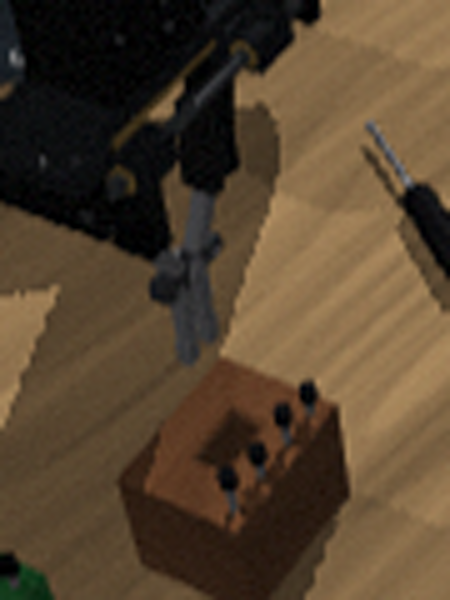

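```bash
python3 - <<'E'
from rfit import *
a=Cam('t23');b=Cam('s23')
f=lambda u,v:a.ray((310+u/14-.5,170+v/14-.5),.1134)
e1,e2=f(210,165),f(320,150);print(e1,e2,np.linalg.norm(e1-e2))
f=lambda u,v:b.ray((318+u/14-.5,180+v/14-.5),.1134)
e1,e2=f(395,372),f(340,440);print(e1,e2,np.linalg.norm(e1-e2),b.proj(np.array([e1,e2])))
overlay('s23',.6129,.0133,.16,.1084,.03,(320,186,352,216),12,'o23s.png')
overlay('t23',.6131,.0130,.16,.1084,.03,(315,175,347,205),12,'o23t.png')
cv2.imwrite('pics/o23.png',np.vstack([cv2.imread('pics/o23s.png')[:300],cv2.imread('pics/o23t.png')[:300]]))
E
```

```text
[0.64072856 0.03006897 0.1134    ] [0.64411581 0.00604223 0.1134    ] 0.024264327536937625
[0.64207182 0.02960706 0.1134    ] [0.64474803 0.00542865 0.1134    ] 0.024326067392472606 [[345.71428571 206.07142857]
 [341.78571429 210.92857143]]
```

View pics/o23.png

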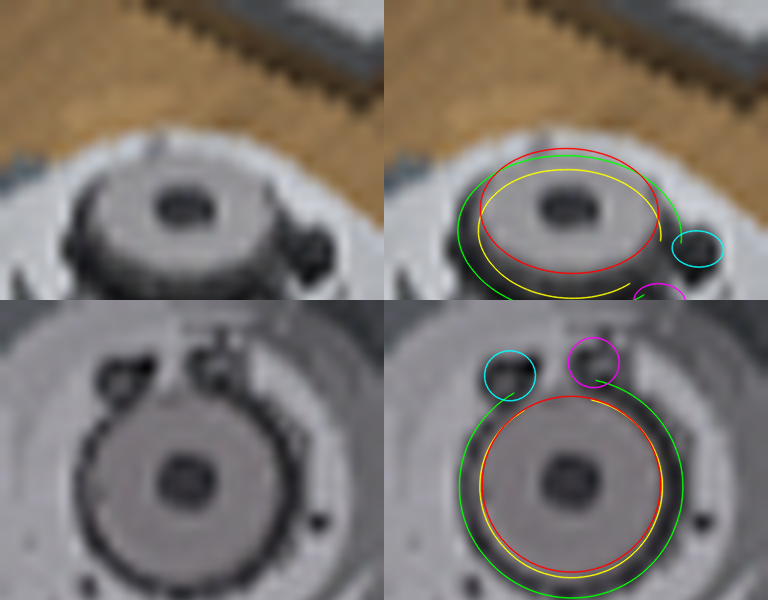

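```bash
python3 - <<'E'
from rfit import *
for z in (.1084,):
  for n,bg,box in (('t23','top0',(318,177,346,206)),('s23','scene0',(322,192,350,216))):
    cam=Cam(n);u0,v0,u1,v1=box
    G=lambda k:cv2.cvtColor(Cam(k).pix,cv2.COLOR_BGR2GRAY)[v0:v1,u0:u1].astype(float)
    g,B=G(n),G(bg)
    t=np.linspace(0,2*np.pi,60)
    res=[]
    for th in np.arange(0,.13,.015):
      def cost(p):
        c=(p[0],p[1])
        R_=mask(cam,rp(p[0],p[1],p[2],z,th),box)
        S=np.zeros_like(R_)
        # spindle top occludes
        S=mask(cam,[(np.c_[.613+r*np.cos(t),.0132+r*np.sin(t),np.full(60,zz)],255) for r,zz in ((.025,.1134),(.025,.1184),(.0225,.1214))],box)
        m=R_*(1-S); pred=B*(1-m)+p[3]*100*m
        return np.minimum(np.abs(pred-g),50).mean()
      best=min((minimize(cost,[.613,.0132,a0,.35],method='Nelder-Mead',options=dict(initial_simplex=np.array([[.613,.0132,a0,.35],[.615,.0132,a0,.35],[.613,.0152,a0,.35],[.613,.0132,a0+.06,.35],[.613,.0132,a0,.5]]),xatol=1e-5,fatol=1e-3)) for a0 in (.1,.16,.22)),key=lambda r:r.fun)
      res.append((round(th,3),round(2e3*spread(th)['eyec'][0,1],1),best.x.round(4),round(best.fun,3)))
    print(n,*res,sep='\n')
E
```

```text
t23
(np.float64(0.0), np.float64(19.0), array([0.6128, 0.0129, 0.114 , 0.4191]), np.float64(13.118))
(np.float64(0.015), np.float64(20.3), array([0.6129, 0.0127, 0.1237, 0.4212]), np.float64(12.93))
(np.float64(0.03), np.float64(21.6), array([0.6124, 0.0126, 0.1586, 0.44  ]), np.float64(12.713))
(np.float64(0.045), np.float64(23.0), array([0.6124, 0.0124, 0.1746, 0.4628]), np.float64(12.607))
(np.float64(0.06), np.float64(24.3), array([0.6124, 0.0124, 0.1631, 0.4936]), np.float64(12.721))
(np.float64(0.075), np.float64(25.6), array([0.6121, 0.012 , 0.1683, 0.5149]), np.float64(12.842))
(np.float64(0.09), np.float64(27.0), array([0.6121, 0.0119, 0.1483, 0.53  ]), np.float64(13.061))
(np.float64(0.105), np.float64(28.3), array([0.612 , 0.0119, 0.1437, 0.5693]), np.float64(13.326))
(np.float64(0.12), np.float64(29.6), array([0.6118, 0.0117, 0.18  , 0.6342]), np.float64(13.644))
s23
(np.float64(0.0), np.float64(19.0), array([0.6132, 0.0105, 0.1513, 0.38  ]), np.float64(12.831))
(np.float64(0.015), np.float64(20.3), array([0.6132, 0.0109, 0.1404, 0.36  ]), np.float64(12.7))
(np.float64(0.03), np.float64(21.6), array([0.613 , 0.011 , 0.1804, 0.3526]), np.float64(12.596))
(np.float64(0.045), np.float64(23.0), array([0.6126, 0.0112, 0.1673, 0.3587]), np.float64(12.413))
(np.float64(0.06), np.float64(24.3), array([0.6124, 0.0112, 0.172 , 0.3791]), np.float64(12.453))
(np.float64(0.075), np.float64(25.6), array([0.6124, 0.0109, 0.1813, 0.38  ]), np.float64(12.65))
(np.float64(0.09), np.float64(27.0), array([0.6125, 0.0102, 0.2165, 0.4292]), np.float64(12.9))
(np.float64(0.105), np.float64(28.3), array([0.6128, 0.0104, 0.2041, 0.4317]), np.float64(13.125))
(np.float64(0.12), np.float64(29.6), array([0.6122, 0.0102, 0.2353, 0.4569]), np.float64(13.444))
```

```bash
python3 - <<'E'
from rfit import *
for n,box in (('top0',(246,220,271,246)),('scene0',(333,168,356,184))):
    cam=Cam(n);u0,v0,u1,v1=box
    g=cv2.cvtColor(cam.pix,cv2.COLOR_BGR2GRAY)[v0:v1,u0:u1].astype(float)
    for th in np.arange(-.015,.08,.015):
      def cost(p):
        m=mask(cam,rp(p[0],p[1],p[2],.004,th),box); pred=p[4]*100*(1-m)+p[3]*100*m
        return np.minimum(np.abs(pred-g),50).mean()
      best=None
      for a0 in (.1,.16,.22):
        q=np.array([.4855,.2464,a0,.35,1.4]); r=minimize(cost,q,method='Nelder-Mead',options=dict(initial_simplex=np.vstack([q,q+np.diag([.002,.002,.06,.2,.2])]),xatol=1e-5,fatol=1e-3,maxiter=600))
        if best is None or r.fun<best.fun:best=r
      print(n,round(th,3),round(2e3*spread(th)['eyec'][0,1],1),best.x.round(4),round(best.fun,3))
a=Cam('top0')
f=lambda u,v:a.ray((210+u/10-.5,205+v/10-.5),.009)
print(np.linalg.norm(f(442,205)-f(512,195)))
E
```

```text
top0 -0.015 17.7 [0.4859 0.2468 0.1841 0.44   1.3867] 9.231
top0 0.0 19.0 [0.4857 0.2465 0.1718 0.4374 1.3821] 9.01
top0 0.015 20.3 [0.4854 0.2465 0.1685 0.4376 1.38  ] 9.148
top0 0.03 21.6 [0.4854 0.2464 0.1349 0.4427 1.3867] 9.46
top0 0.045 23.0 [0.4855 0.2463 0.1206 0.4504 1.3807] 9.784
top0 0.06 24.3 [0.4852 0.2462 0.1259 0.4585 1.3863] 10.192
top0 0.075 25.6 [0.4853 0.2462 0.1492 0.4831 1.3828] 10.769
scene0 -0.015 17.7 [0.4856 0.2463 0.1483 0.3491 1.63  ] 13.855
scene0 0.0 19.0 [0.4857 0.2463 0.1544 0.344  1.63  ] 13.855
scene0 0.015 20.3 [0.4852 0.2462 0.1925 0.3422 1.63  ] 14.245
scene0 0.03 21.6 [0.485  0.2464 0.1342 0.3367 1.6316] 14.615
scene0 0.045 23.0 [0.4846 0.2463 0.1408 0.3599 1.6338] 15.16
scene0 0.06 24.3 [0.4847 0.2458 0.1207 0.36   1.6417] 15.687
scene0 0.075 25.6 [0.4846 0.246  0.1298 0.3436 1.6398] 16.338
0.023085746195116802
```

```bash
python3 - <<'E'
from rfit import *
def rect(n,x,y,a,z,k=8):
    cam=Cam(n); # ring frame patch x 15..45, y -25..25 mm ; image: right = -y, up = +x
    xs=np.arange(45,12,-1/k)*1e-3; ys=np.arange(22,-22,-1/k)*1e-3
    Y,X=np.meshgrid(ys,xs); c,s=np.cos(a),np.sin(a)
    W=np.c_[(x+c*X-s*Y).ravel(),(y+s*X+c*Y).ravel(),np.full(X.size,z)]
    p=cam.proj(W).reshape(X.shape+(2,)).astype(np.float32)
    im=cv2.remap(cam.pix,p[...,0],p[...,1],cv2.INTER_CUBIC)
    for v in range(-20,21,5):
        cx=int((22-v)*k); cv2.line(im,(cx,0),(cx,8 if v%10 else 16),(0,0,255),1)
    return im
A=np.vstack([rect('top0',.4856,.2465,.165,.009),rect('t23',.6129,.0131,.165,.1134)])
B=np.vstack([rect('scene0',.4856,.2464,.165,.009),rect('s23',.6127,.0133,.165,.1134)])
cv2.imwrite('pics/rect.png',np.hstack([A,B]))
print(A.shape)
E
```

```text
(528, 352, 3)
```

View pics/rect.png

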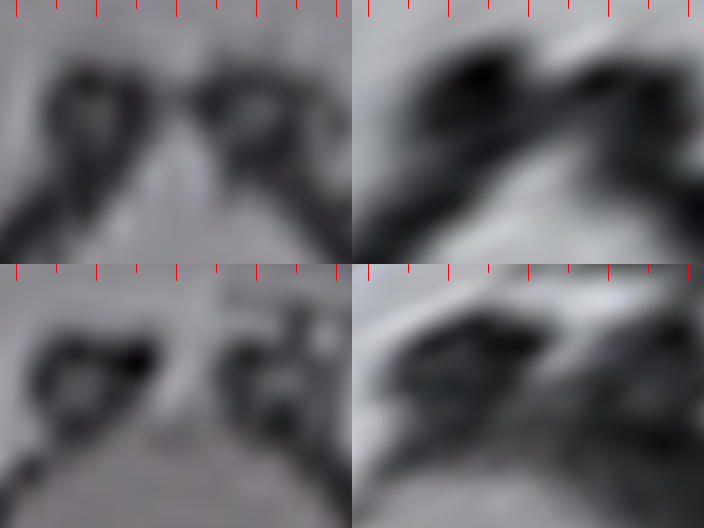

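```bash
python3 - <<'E'
from rs import *
for th in (.02,.03,.04,.05,.06,.08):
    P=spread(th)['in']; print(th,2e3*spread(th)['eyec'][0,1],max((np.hypot(P[:,0]-x,P[:,1]).min(),x) for x in np.linspace(-.002,.008,201)))
E
```

```text
0.02 20.752882120474712 (np.float64(0.02297376164186956), np.float64(0.00035000000000000005))
0.03 21.632853214903385 (np.float64(0.023053903718223214), np.float64(0.0005))
0.04 22.515060414427488 (np.float64(0.0231562043052695), np.float64(0.0007000000000000001))
0.05 23.399415499062243 (np.float64(0.02323615750621995), np.float64(0.0008500000000000001))
0.06 24.285830034036138 (np.float64(0.02334184109029043), np.float64(0.0010500000000000002))
0.08 26.06448269506278 (np.float64(0.02352977341691556), np.float64(0.0014000000000000002))
```

Request:
servo_tool:
  steps: [0.058,0.0005,-0.0007,0.02,0,0.058,0.0005,-0.0007,0.05,0,0.058,0.0005,-0.0007,0.07,0,0.058,0.0005,-0.0007,0.075,0,0.058,0.0005,-0.0007,0.075,0]

```text
time: 32.25
position: [0.5001, -0.2559, 0.3729]
tool_rot: [-0.11, 0.994, -0.0, 0.0]
ft_force: [0.7, -0.3, -1.0]
grip_width: 0.0583
```

```bash
python3 look.py 24; python3 - <<'E'
from rfit import *
Cam('s24').crop(215,180,275,270,8,'s24c.png')
shift(.4998,-.2556,.15,.22)
E
```

```text
t 32.35 tcp [ 0.5001 -0.2562  0.3736] grasp [ 0.5004 -0.2565  0.2096] yaw 0.2209 f [ 0.28  0.56 -1.87] m [ 0.07 -0.01  0.02] w 0.0582
[0.0002 0.0008 0.0596] turn 0.0009
```

View pics/s24c.png

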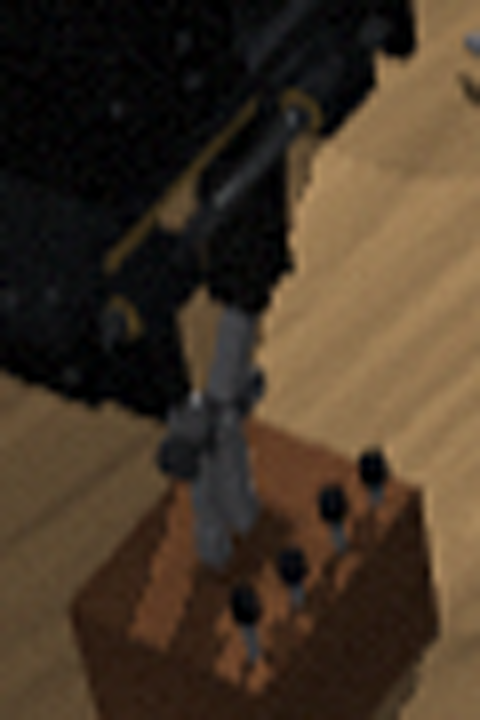

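```bash
python3 - <<'E'
from rfit import *
b=Cam('s23');c,s=np.cos(.22),np.sin(.22)
def P(x,y,z,cx=.5,cy=-.2557): return [cx+c*x-s*y,cy+s*x+c*y,z]
sl=np.array([P(.01,.018,.082),P(.01,-.018,.082),P(-.01,-.018,.082),P(-.01,.018,.082)])
bl=np.array([P(.04,.05,.082),P(.04,-.05,.082),P(-.04,-.05,.082),P(-.04,.05,.082)])
ims=[]
for n in ('s23','s24'):
    im=cv2.resize(Cam(n).pix[190:290,205:280],None,fx=5.3,fy=5.3,interpolation=cv2.INTER_CUBIC); 
    for Q,col in ((sl,(0,255,255)),(bl,(0,255,0))):
        p=(b.proj(Q)-[205,190]+.5)*5.3; cv2.polylines(im,[p.round().astype(int)],True,col,1)
    if n=='s24':
        g=np.array([.5004,-.2565,.2096])
        for t in ([-.0025,.0065-.0017,-.131],[-.0025,-.0065-.0017,-.131]):
            q=[g[0]+c*t[0]-s*t[1],g[1]+s*t[0]+c*t[1],g[2]+t[2]]; p=(b.proj([q])[0]-[205,190]+.5)*5.3; cv2.circle(im,tuple(int(v) for v in p),3,(255,0,255),1)
    ims.append(im)
cv2.imwrite('pics/slot.png',np.hstack(ims))
E
```

```text
(no output)
```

View pics/slot.png

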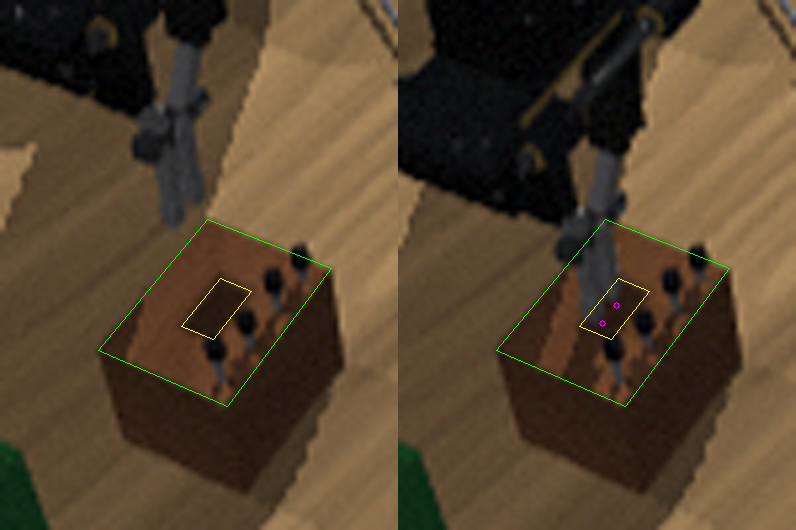

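Request:
servo_tool:
  steps: [0.058,-0.0014,0.0008,0.003,0,0.058,-0.0014,0.0008,0.009,0,0.058,-0.0014,0.0008,0.015,0,0.058,-0.0014,0.0008,0.015,0]

```text
time: 32.85
position: [0.5005, -0.2552, 0.3569]
tool_rot: [-0.11, 0.994, 0.001, -0.001]
ft_force: [-0.3, -0.4, -1.8]
grip_width: 0.0584
```

```bash
python3 look.py 25; python3 - <<'E'
from rfit import *
Cam('s25').crop(215,190,275,280,8,'s25c.png')
E
```

```text
t 32.95 tcp [ 0.5007 -0.2554  0.3574] grasp [ 0.5007 -0.2553  0.1934] yaw 0.2201 f [ 0.06  0.32 -1.48] m [ 0.08  0.03 -0.  ] w 0.0582
```

View pics/s25c.png

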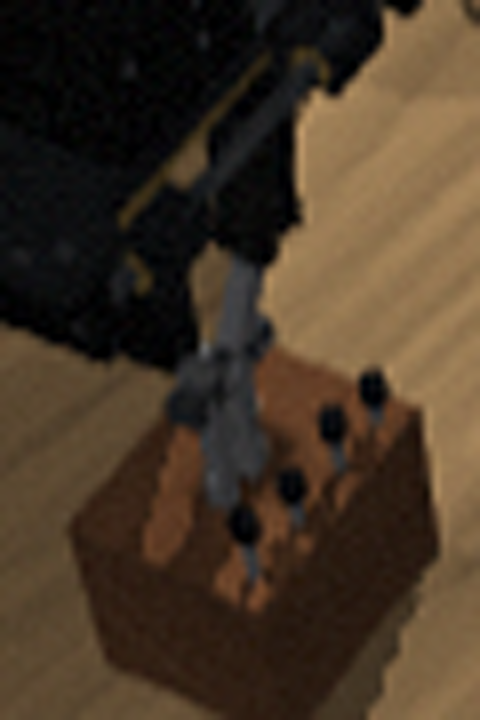

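Request:
servo_tool:
  steps: [0.058,0,0,0.006,0,0.058,0,0,0.014,0,0.058,0,0,0.02,0,0.058,0,0,0.02,0]

```text
time: 33.45
position: [0.5006, -0.2552, 0.3368]
tool_rot: [-0.11, 0.994, 0.001, -0.001]
ft_force: [1.6, 0.7, -1.7]
grip_width: 0.0582
```

Request:
servo_tool:
  steps: [0.058,0,0,0.006,0,0.058,0,0,0.014,0,0.058,0,0,0.018,0,0.058,0,0,0.018,0]

```text
time: 33.95
position: [0.5007, -0.2552, 0.3192]
tool_rot: [-0.11, 0.994, 0.0, -0.0]
ft_force: [0.3, 0.5, -1.4]
grip_width: 0.058
```

```bash
python3 -c "
from plan import *
state()"
```

```text
t 33.95 tcp [ 0.5007 -0.2552  0.3192] grasp [ 0.5005 -0.2551  0.1552] yaw 0.2202 f [ 0.28  0.54 -1.41] m [ 0.05 -0.03 -0.01] w 0.0580
```

Request:
servo_tool:
  steps: [0.058,0,0,0.001,0,0.058,0,0,0.0025,0,0.058,0,0,0.004,0,0.058,0,0,0.004,0]

```text
time: 34.45
position: [0.5007, -0.2553, 0.3156]
tool_rot: [-0.11, 0.994, 0.0, -0.0]
ft_force: [0.2, -0.9, -1.8]
grip_width: 0.0581
```

Request:
servo_tool:
  steps: [0.058,0,0,0.0005,0,0.058,0,0,0.001,0,0.058,0,0,0.001,0]

```text
time: 34.83
position: [0.5007, -0.2553, 0.3146]
tool_rot: [-0.11, 0.994, 0.0, -0.0]
ft_force: [-0.2, -0.9, -2.3]
grip_width: 0.0584
```

Request:
servo_tool:
  steps: [0.058,0,0,0.0005,0,0.058,0,0,0.001,0,0.058,0,0,0.001,0]

```text
time: 35.2
position: [0.5009, -0.2553, 0.314]
tool_rot: [-0.11, 0.994, -0.0, 0.0]
ft_force: [0.5, 0.3, 1.7]
grip_width: 0.0579
```

Request:
servo_tool:
  steps: [0.06,0,0,0.0,0,0.063,0,0,0.0,0,0.07,0,0,0.0,0,0.087,0,0,0.0,0,0.087,0,0,0.0,0,0.087,0,0,0.0,0]

```text
time: 35.95
position: [0.5008, -0.2553, 0.3137]
tool_rot: [-0.11, 0.994, -0.0, 0.0]
ft_force: [0.7, 0.9, 0.0]
grip_width: 0.0854
```

```bash
python3 look.py 26; python3 - <<'E'
from rfit import *
Cam('s26').crop(215,190,275,280,8,'s26c.png')
E
```

```text
t 36.05 tcp [ 0.5008 -0.2553  0.3137] grasp [ 0.5008 -0.2554  0.1497] yaw 0.2202 f [-0.68  1.17  0.12] m [ 0.01  0.02 -0.06] w 0.0864
```

View pics/s26c.png

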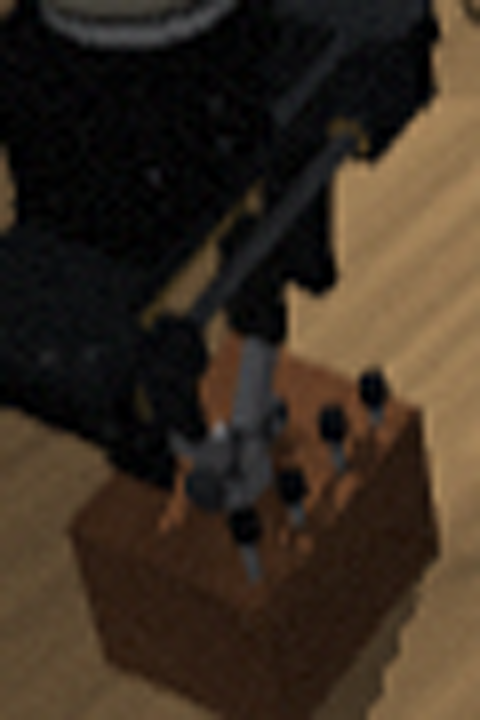

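Released and seated. I'll retreat straight up, then move aside.

Request:
servo_tool:
  steps: [0.087,0,0,-0.01,0,0.087,0,0,-0.03,0,0.087,0,0,-0.06,0,0.087,0,0,-0.1,0,0.087,0,0,-0.13,0,0.087,0.04,0.02,-0.14,0,0.087,0.08,0.03,-0.14,0,0.087,0.1,0.03,-0.14,0,0.087,0.1,0.03,-0.14,0]

```text
time: 37.17
position: [0.3962, -0.2484, 0.4542]
tool_rot: [-0.109, 0.994, -0.0, 0.001]
ft_force: [0.8, 0.5, 0.9]
grip_width: 0.0872
```

```bash
python3 look.py 27; python3 - <<'E'
from fit import *
cams={'top':Cam('t27'),'scene':Cam('s27')}
cams['scene'].crop(215,190,275,280,6,'a.png');cams['scene'].crop(315,180,355,220,10,'b.png');cams['top'].crop(315,172,350,207,14,'c.png')
a,b,c=[cv2.imread('pics/%s.png'%k) for k in 'abc']
H=max(x.shape[0] for x in (a,b)); o=np.zeros((540,800,3),np.uint8); o[:540,:360]=a; o[:400,360:760]=b; cv2.imwrite('pics/f27.png',o)
r=fit(cams['scene'],lambda x,y,t:hull(cams['scene'],handpolys(x,y,t,.007)),(228,214,255,248),[.5,-.2555,.22],[.004,.004,.1]); print('pliers',r[:2])
E
```

```text
t 37.27 tcp [ 0.3974 -0.2486  0.454 ] grasp [ 0.3977 -0.2488  0.29  ] yaw 0.2194 f [-0.29 -0.14 -0.27] m [-0.05  0.02 -0.01] w 0.0872
pliers (array([ 0.49744239, -0.25640649,  0.29103105]), np.float64(13.854515845627077))
```

View pics/f27.png

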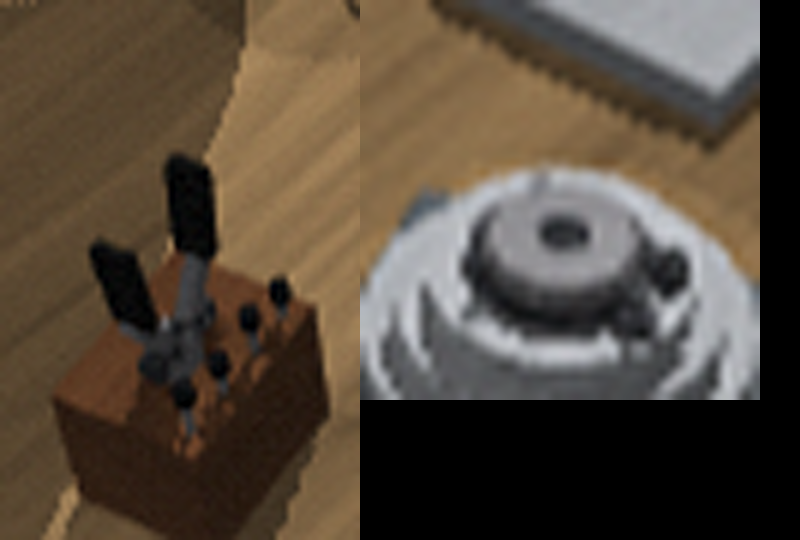

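View pics/c.png

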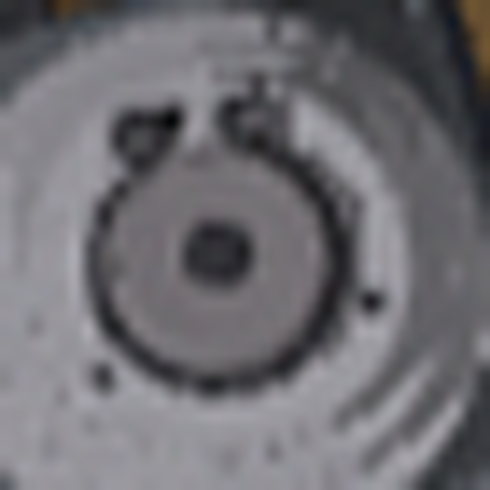

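View pics/t27.png

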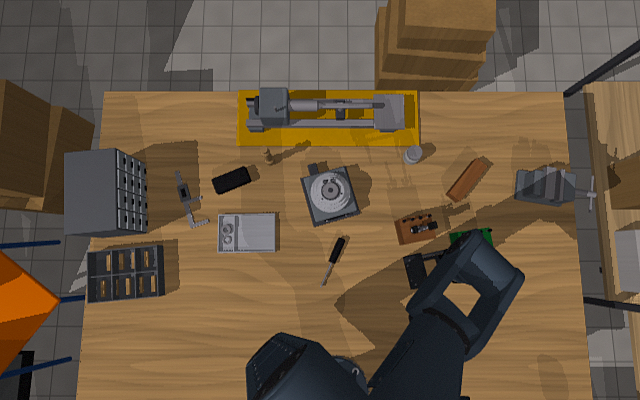

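```bash
python3 -c "
from rig import hand_in
print(hand_in())"
```

```text
the job is handed in; nothing more can be done
None
```

The snap ring is closed in the spindle groove, the pliers are back in their slot, and the job was handed in at about 37 s; the hand-in gave no verdict. I spread the ring to about 45 mm between the eyes and pressed the pulley down roughly 3 mm with 10–12 N. I then let the ring close and drew the tips out.

**What the last checks showed**
- **Seating:** When I let up the press, the ring rose only about 1.5 mm and then stopped, so the groove's upper edge is holding it. The tips then drew out with almost no force. In both cameras the ring sits concentric around the spindle and stayed put while I put the pliers away.
- **Pliers:** They touched down at the same height as when I picked them up. The last picture shows them upright, with the handles at rest.
- **Other things:** The final top view shows the tray, bearing, washer and other bystanders where they were.

**What failed or disagreed**
- **First try at the eyes:** The tips missed the holes and touched the top of the eyes at about 10 N. I lifted, shifted 2.5 mm and they went in.
- **Eye distance:** I measured about 23 mm between the eyes after closing, against the 21.5 mm you gave. The image is only good to about 1 mm. My own model of the ring puts full seating at about 23 mm, so I took it as closed and did not pinch it further.
- **Pliers' turn:** The final fit put the pliers about 0.07 rad off their original angle and about 2 mm off in position. That fit was poor and the picture looks right, so I left them.

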